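# Gauge worn bushing drivers through shrinking rings and lock them in their rack

### The arm

A 6-joint arm with a two-finger parallel gripper is mounted at the origin on the work surface. World frame = base frame: x ahead of the robot, y to its left, z up, the work surface at z = 0. Lengths are in m, angles in rad, forces in N, time in s.
With the tool pointing down it reaches from about 0.375 to 0.975 m from the base axis. Payload 3.8 kg.
Tool frame: the origin (TCP) lies midway between the tips of the shut fingers; the grasp point (between the pads) lies 19 mm behind it; z points along the fingers, y is the direction in which the jaws open and shut (so a half turn about z gives the same grasp; the last joint's range is limited). The gripper opens to 85 mm and grips with 20 to 120 N. Pads are 22 mm wide; open, the fingers measure 114 mm over their backs; the gripper's body (76 mm by 85 mm) begins 54 mm behind the grasp point. The pads swing forward as they close: fully open they stand 13 mm farther back than shut.
Start: joints at [1.103, 0.264, 1.604, -0, 1.274, -0.037], TCP at [0.282, 0.613, 0.231] pointing down, gripper open.
Joint ranges: [-2.63, 2.63], [-0.94, 2.18], [0.31, 2.57], [-1.31, 4.45], [0, 2.66], [-2.55, 2.55]. Speed limits (rad/s): [2.57, 2.57, 3.14, 3.14, 3.14, 3.14].

### API

Orientations are given as a unit quaternion [x, y, z, w].
In Python, from rig import get_obs, capture, sign_off gives the robot as it stands.
- The arm moves only by the shell command python3 -m handwheel 'ROWS' [OPENING] [FORCE]. ROWS is JSON, a list of rows, each an object of numbers: "tx", "ty", "tz": the shift along the tool's x, y, z normalised to -1 to 1, where 1 is 0.08 m; "wx", "wy", "wz": the turn, a rotation vector about the tool's x, y, z normalised to -1 to 1, where 1 is 45 degrees. In form: [{"tx": .., "ty": .., "tz": .., "wx": .., "wy": .., "wz": ..}, ...]. A call has exactly 5 rows; each row is the pose to reach, as a shift and turn from the pose commanded when the call began, along the tool's axes at that moment; what a row does not reach only later rows make up. A row lasts 1/12 s, in which the tool goes at most 41.7 mm and 7.16 degrees, less where a joint would pass 70% of its speed; a pose out of reach is approached as far as the arm can. A call with a number of a shift or a turn outside -1 to 1 is refused whole. A call with a gripper value outside its range is refused whole. OPENING is the opening, from 0 (shut) to 1 (fully open), set as the call begins (- or left out, the last holds). The fingers move at their own pace and stop on an object; FORCE is the grip in N (left out, the last holds). Time passes only in rows, so rows that repeat a pose let the fingers close, or fill a call up. It gives the time, the measured TCP pose, the force and the opening at its end, in the units of the state.
- get_obs(): the state, without advancing time (a new reading comes with each control period).
- capture(name): name is "side" or "top"; returns a dict with "pixels" (384x512x3 uint8, blue, green, red), "depth" (384x512 float32, m along the optical axis (not along the pixel's ray), 0 where there is no reading), "fx", "fy", "cx", "cy" (pixels), "distortion" ([k1, k2, p1, p2, k3] as OpenCV has them; the pictures are not rectified), "R" (3x3) and "t" (3): a world point X has camera coordinates R X + t. Camera axes: x right, y down, z forward; pixel columns grow to the right and rows downward; lengths in m; the calibration is good to about 2 mm. A picture is of the moment at which its call begins.
- sign_off(): hands the job in, once; it reports no verdict.
The state is a dict: "time_s": time; "qpos": joint angles; "joint_velocities": joint speeds; "joint_efforts": joint torques, N m; "eef_pos": TCP position; "tool_rot": TCP orientation; "contact_force": force on the tool from outside, world axes, zero at the start; "wrist_torque": the same for the moment, N m; "opening": finger opening in m.
Only numpy, scipy, OpenCV 4.12 (cv2) and the standard library are available. Lean on these libraries where they do the work, as an engineer would, in place of code of your own. Each camera call takes 0.05 s, during which the arm holds its last target. There are 200 camera calls.

### The job

The size marks have worn off these bushing drivers: push each one nose first through the row of rings of the gauge until a ring stops it, so that the sliding collar on its pilot is pushed back and stays as a mark of its size. Lay each gauged driver in the rack slot whose notch fits its pilot, nose in the notch and grip flat on the board, and when you have felt that all of them are fully down, swing the hinged keeper shut over their noses. Leave the jar and the cardboard tray where they are.

Things in the scene. Friction and masses are not known exactly. Their poses are not given: they have to be found in the camera images.
- driver_a: bushing driver, 195 mm long, 0.15-0.35 kg: black square grip 42 x 42 x 65 mm, coaxial round steel pilot 130 mm long, 16, 24 or 32 mm thick (all three differ, marks worn off: gauge it). May be absent. Origin: centre of the grip, on the axis; +x to the nose, which is 162.5 mm away. Starts level on the bench on grip and collar, axis 21 mm up, nose away from the robot; may lie on any of its four sides
- driver_b: bushing driver, 195 mm long, 0.15-0.35 kg: black square grip 42 x 42 x 65 mm, coaxial round steel pilot 130 mm long, 16, 24 or 32 mm thick (all three differ, marks worn off: gauge it). May be absent. Origin: centre of the grip, on the axis; +x to the nose, which is 162.5 mm away. Starts level on the bench on grip and collar, axis 21 mm up, nose away from the robot; may lie on any of its four sides
- driver_c: bushing driver, 195 mm long, 0.15-0.35 kg: black square grip 42 x 42 x 65 mm, coaxial round steel pilot 130 mm long, 16, 24 or 32 mm thick (all three differ, marks worn off: gauge it). May be absent. Origin: centre of the grip, on the axis; +x to the nose, which is 162.5 mm away. Starts level on the bench on grip and collar, axis 21 mm up, nose away from the robot; may lie on any of its four sides
- nose_a (a point): centre of the flat nose end of driver_a's pilot
- nose_b (a point): centre of the flat nose end of driver_b's pilot
- nose_c (a point): centre of the flat nose end of driver_c's pilot
- collar_a (a joint): aluminium collar on driver_a's pilot, 42 mm square, 14 mm thick: slides without turning, stays where left (friction 3.5 N). Value: m pushed back towards the grip, 0 to 0.102, starts at 0 to 0.005; its front face is 14 mm + value behind the nose. Too big for any ring: the first ring's front pushes it back. Mark wanted: depth at which a ring stopped the nose, less 14 mm
- collar_b (a joint): aluminium collar on driver_b's pilot, 42 mm square, 14 mm thick: slides without turning, stays where left (friction 3.5 N). Value: m pushed back towards the grip, 0 to 0.102, starts at 0 to 0.005; its front face is 14 mm + value behind the nose. Too big for any ring: the first ring's front pushes it back. Mark wanted: depth at which a ring stopped the nose, less 14 mm
- collar_c (a joint): aluminium collar on driver_c's pilot, 42 mm square, 14 mm thick: slides without turning, stays where left (friction 3.5 N). Value: m pushed back towards the grip, 0 to 0.102, starts at 0 to 0.005; its front face is 14 mm + value behind the nose. Too big for any ring: the first ring's front pushes it back. Mark wanted: depth at which a ring stopped the nose, less 14 mm
- gauge: ring gauge, fixed: grey foot 150 x 90 x 14 mm, four upright aluminium plates in a row, 72 mm square, 10 mm thick, tops 111 mm up, with round holes of 36, 28, 20, 12 mm on one level axis 75 mm up, the 36 mm one nearest the robot; front faces 34 mm apart. Pilots of 32, 24, 16 mm stop with the nose 34, 68, 102 mm past the first front face. Origin on the bench below that face; +x: the way to push
- gauge_entry (a point): centre of the first (36 mm) ring's front face, 75 mm up; +x is the axis of the rings, the way to push
- rack: rack, fixed: wooden board 250 (x) by 230 mm (y), top 10 mm up, x = -140 to 110 mm; notched wall 12 mm thick at x = 48.5 mm, top 49 mm up, open U notches 36, 28, 20 mm wide, 80 mm apart, for pilots of 32, 24, 16 mm; low rails (6 mm) between the grips. Origin on the bench. Drivers lie along its x, noses to +x (away from the robot), grips on the board, axis 31 mm up
- slot_large (a point): where the nose centre of the 32 mm driver belongs when fully down in the large (36 mm) notch: x = 62.5, y = 80 mm of the rack, 31 mm up, axes as the rack's; the wall stands 8 to 20 mm before it; the driver's origin then lies 162.5 mm back along x. A driver can also be slid in lengthwise under the shut keeper
- slot_medium (a point): where the nose centre of the 24 mm driver belongs when fully down in the medium (28 mm) notch: x = 62.5, y = 0 mm of the rack, 31 mm up, axes as the rack's; the wall stands 8 to 20 mm before it; the driver's origin then lies 162.5 mm back along x. A driver can also be slid in lengthwise under the shut keeper
- slot_small (a point): where the nose centre of the 16 mm driver belongs when fully down in the small (20 mm) notch: x = 62.5, y = -80 mm of the rack, 31 mm up, axes as the rack's; the wall stands 8 to 20 mm before it; the driver's origin then lies 162.5 mm back along x. A driver can also be slid in lengthwise under the shut keeper
- keeper (a joint): keeper, an aluminium flap 224 mm wide, 7 mm thick, that swings down over the noses; tongues under it enter the notches, 2 mm above pilots that are fully down. Value: rad from shut (0, level, reaching towards the robot) to 1.95 (leaning back away from it); starts at 1.6 to 1.85. Stiff hinge (0.14 N m): stays where left; can be pushed with shut fingers
- keeper_edge (a point): middle of the keeper's free edge, 78 mm from the hinge line; a black post (14 mm square, 32 mm tall) stands on the keeper's upper face 64 mm from the hinge line, 70 mm to the left (+y of the rack) of its middle
- keeper_hinge (a point): middle of the keeper's hinge line, 60 mm up, along the rack's y; axes as the rack's
- jar: bystander: jar 68 mm wide, 95 mm tall, red lid; origin under its middle
- screw_tray: bystander: small open cardboard tray, 110 x 150 x 45 mm; origin under its middle

How it is judged:
On the way, in this order (a step that is already met when the one before it is completed fails the run):
1. a driver's nose is in the gauge, stopped at the first ring too small for it (((x of nose_a in the frame of gauge_entry between 0.063 and 0.073 m and y of nose_a in the frame of gauge_entry between -0.012 and 0.012 m and z of nose_a in the frame of gauge_entry between -0.012 and 0.012 m) or (x of nose_b in the frame of gauge_entry between 0.029 and 0.039 m and y of nose_b in the frame of gauge_entry between -0.012 and 0.012 m and z of nose_b in the frame of gauge_entry between -0.012 and 0.012 m) or (x of nose_c in the frame of gauge_entry between 0.097 and 0.107 m and y of nose_c in the frame of gauge_entry between -0.012 and 0.012 m and z of nose_c in the frame of gauge_entry between -0.012 and 0.012 m))), for 0.1 s.
2. every driver has its collar at its size mark and lies fully down in its own slot, the keeper still open (value of joint collar_a between 0.047 and 0.061 m and x of nose_a in the frame of slot_medium between -0.01 and 0.01 m and y of nose_a in the frame of slot_medium between -0.005 and 0.005 m and z of nose_a in the frame of slot_medium between -0.004 and 0.004 m and z of driver_a in the frame of slot_medium between -0.004 and 0.004 m and x of driver_a in the frame of slot_medium below -0.13 m and angle between the x axis of each of driver_a, driver_b, driver_c and the x axis of rack, either way round below 0.12 rad and value of joint collar_b between 0.013 and 0.027 m and x of nose_b in the frame of slot_large between -0.01 and 0.01 m and y of nose_b in the frame of slot_large between -0.005 and 0.005 m and z of nose_b in the frame of slot_large between -0.004 and 0.004 m and z of driver_b in the frame of slot_large between -0.004 and 0.004 m and x of driver_b in the frame of slot_large below -0.13 m and value of joint collar_c between 0.081 and 0.095 m and x of nose_c in the frame of slot_small between -0.01 and 0.01 m and y of nose_c in the frame of slot_small between -0.005 and 0.005 m and z of nose_c in the frame of slot_small between -0.004 and 0.004 m and z of driver_c in the frame of slot_small between -0.004 and 0.004 m and x of driver_c in the frame of slot_small below -0.13 m and value of joint keeper above 0.8 rad), for 0.2 s.
3. the keeper is shut (value of joint keeper below 0.06 rad), for 0.2 s.
At the end, for the whole second after the job is handed in: Each driver at rest in its own slot: nose within 10 mm lengthwise, 5 sideways, 4 in height, grip height within 4 mm, along the rack within 0.12 rad; collar within 7 mm of its mark (20, 54, 88 mm pushed back for 32, 24, 16 mm pilots); keeper shut within 0.06 rad (value of joint collar_a between 0.047 and 0.061 m and x of nose_a in the frame of slot_medium between -0.01 and 0.01 m and y of nose_a in the frame of slot_medium between -0.005 and 0.005 m and z of nose_a in the frame of slot_medium between -0.004 and 0.004 m and z of driver_a in the frame of slot_medium between -0.004 and 0.004 m and x of driver_a in the frame of slot_medium below -0.13 m and angle between the x axis of each of driver_a, driver_b, driver_c and the x axis of rack, either way round below 0.12 rad and value of joint collar_b between 0.013 and 0.027 m and x of nose_b in the frame of slot_large between -0.01 and 0.01 m and y of nose_b in the frame of slot_large between -0.005 and 0.005 m and z of nose_b in the frame of slot_large between -0.004 and 0.004 m and z of driver_b in the frame of slot_large between -0.004 and 0.004 m and x of driver_b in the frame of slot_large below -0.13 m and value of joint collar_c between 0.081 and 0.095 m and x of nose_c in the frame of slot_small between -0.01 and 0.01 m and y of nose_c in the frame of slot_small between -0.005 and 0.005 m and z of nose_c in the frame of slot_small between -0.004 and 0.004 m and z of driver_c in the frame of slot_small between -0.004 and 0.004 m and x of driver_c in the frame of slot_small below -0.13 m and value of joint keeper below 0.06 rad and linear speed of each of driver_a, driver_b, driver_c below 0.02 m/s); the robot touches nothing.
It fails at once if the jar is pushed more than 30 mm away (distance of jar from where it was at the start of the episode above 0.03 m).
It fails at once if the cardboard tray is pushed more than 30 mm away (distance of screw_tray from where it was at the start of the episode above 0.03 m).
Of driver_a, driver_b, driver_c only 2 to 3 are there at a start; the rules pass over those that are not, and their reading is None.
At some moment in a run one of driver_a, driver_b, driver_c may be knocked a few centimetres aside while the robot is not near it.
Once in a run the grip may slacken for a moment while it holds something.
It also fails if it takes over 210 s, if anything falls off the work surface, if the arm or the gripper's body presses on something with over 40 N, if the wrist force passes 120 N, or if a joint passes its speed limit or range.

## Working session

There is one attempt and no reset: what is moved stays moved. The work goes in short steps, Python scripts to look and compute and a shell command to move; the robot and the scene stay as the last step left them, time stands still between calls to the robot, and variables do not carry over. Pictures are saved under pics/ and viewed, about 12 in all and at most 16, crops included, and the job is handed in when it is done.

```bash
ls; mkdir -p pics; cat > h.py <<'E'
import numpy as np, cv2
from rig import get_obs, capture, sign_off
from scipy.spatial.transform import Rotation as Ro
def cloud(c):
    K=np.array([[c['fx'],0,c['cx']],[0,c['fy'],c['cy']],[0,0,1.]])
    h,w=c['depth'].shape
    u,v=np.meshgrid(np.arange(w),np.arange(h))
    p=cv2.undistortPoints(np.stack([u,v],-1).reshape(-1,1,2).astype(np.float64),K,np.array(c['distortion'],float)).reshape(h,w,2)
    d=c['depth'].astype(float)
    P=np.stack([p[...,0]*d,p[...,1]*d,d],-1)
    X=(P-np.array(c['t']))@np.array(c['R'])
    X[d==0]=np.nan
    return X
def plan(pos,yaw=None,R=None):
    """shift/turn in tool units from the present pose to pos (m) and tool-down with jaw... R target"""
    o=get_obs(); R0=Ro.from_quat(o['tool_rot'])
    s=R0.inv().apply(np.array(pos)-o['eef_pos'])/0.08
    w=np.zeros(3) if R is None else (R0.inv()*R).as_rotvec()/(np.pi/4)
    return np.round(s,3),np.round(w,3)
E
python3 - <<'E'
from h import *
for n in ('top','side'):
    c=capture(n); X=cloud(c); np.savez('/tmp/%s0.npz'%n,X=X,p=c['pixels'])
    cv2.imwrite(f'pics/{n}0.png',c['pixels'])
    print(n,-np.array(c['R']).T@c['t'],c['fx'])
o=get_obs();print(o, Ro.from_quat(o['tool_rot']).as_matrix())
E
```

```text
pics
top [ 0.46011793 -0.01929743  1.54264859] 394.57284904790544
side [ 0.44991425 -1.4417455   0.8873399 ] 438.056896634094
{'time_s': 0.1, 'qpos': array([ 1.10307700e+00,  2.64687130e-01,  1.60525089e+00, -1.58299090e-05,
        1.27371150e+00, -3.69072857e-02]), 'joint_velocities': array([ 0.00045443, -0.00245177, -0.00357087,  0.00015213,  0.00182829,
        0.00087283]), 'joint_efforts': array([ 4.29966094e-04, -5.16706109e+01, -3.68591666e+01,  6.09842971e-06,
        6.34465323e-03, -3.81910934e-05]), 'eef_pos': array([0.2815945 , 0.61271954, 0.23007299]), 'tool_rot': array([ 2.13741700e-01,  9.76889670e-01, -9.97758029e-04, -2.49416288e-04]), 'contact_force': array([ 0.41167189,  0.22153381, -0.28011867]), 'wrist_torque': array([0.05253791, 0.01218555, 0.03225192]), 'opening': 0.08561572573107466} [[-9.08628847e-01  4.17603620e-01 -9.13829385e-04]
 [ 4.17604615e-01  9.08626980e-01 -1.84277770e-03]
 [ 6.07793957e-05 -2.05602035e-03 -9.99997885e-01]]
```

View pics/top0.png

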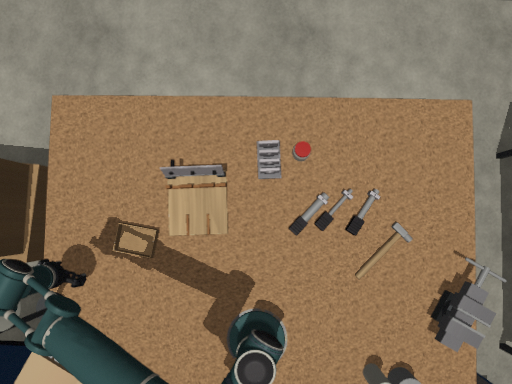

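View pics/side0.png

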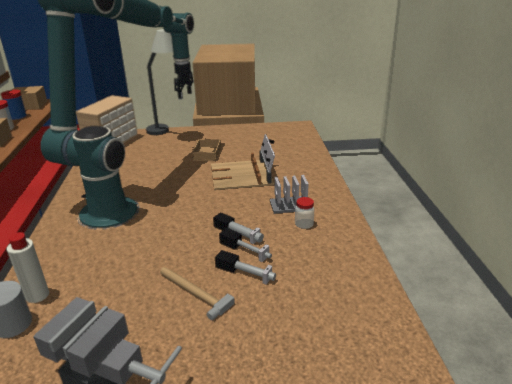

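The top view shows three drivers (grips about (300,222), (325,221), (355,226), noses up and to the right), the gauge at (268,160), the jar at (302,150), the rack at (197,205) and the tray at (136,240). The side view agrees.

```bash
python3 - <<'E'
from h import *
d=np.load('/tmp/top0.npz');X=d['X'];p=d['p'];g=p.astype(int).max(2)
def rng(n,u0,u1,v0,v1,z0,z1,show=True):
    S=X[v0:v1,u0:u1].reshape(-1,3);m=(S[:,2]>z0)&(S[:,2]<z1);Q=S[m]
    r=cv2.minAreaRect((Q[:,:2]*1000).astype(np.float32))
    print(n,m.sum(),'mean',Q.mean(0).round(4),'rect',np.round(r[0],1),np.round(r[1],1),round(r[2],1));return Q
# drivers: mask connected comps
M=((X[...,2]>0.012)&(X[...,2]<.08)).astype(np.uint8);M[:, :285]=0;M[:,385:]=0;M[:180]=0;M[240:]=0
n,l,s,c=cv2.connectedComponentsWithStats(M)
for i in range(1,n):
    if s[i,4]<60: continue
    Q=X[l==i];rgb=g[l==i]
    G=Q[(rgb<70)&(Q[:,2]>.02)];r=cv2.minAreaRect((G[:,:2]*1000).astype(np.float32))
    v=Q[:,:2]-Q[:,:2].mean(0);e=np.linalg.svd(v,full_matrices=0)[2][0];e*=np.sign(e[0])
    print('drv',s[i],'grip',G.mean(0).round(4),np.round(r[0],1),np.round(r[1],1),round(r[2],1),'yaw',np.degrees(np.arctan2(e[1],e[0])).round(1),'ext',(v@e).min().round(3),(v@e).max().round(3), 'zmax',np.percentile(Q[:,2],95).round(4))
rng('gauge tops',250,290,130,190,.095,.125)
for k in range(4): pass
Q=rng('gauge all',250,290,130,190,.02,.125)
rng('foot',250,290,130,190,.008,.022)
rng('rack board',160,235,180,245,.005,.016)
rng('rack wall',160,235,175,195,.035,.06)
rng('keeper',155,235,150,185,.065,.16)
rng('jar',290,315,135,165,.08,.11)
rng('tray',105,165,215,265,.03,.06)
E
python3 - <<'E'
import cv2
for n,(x0,x1,y0,y1),f in (('topz',(155,395,130,245),3.3),):
    im=cv2.imread('pics/top0.png')[y0:y1,x0:x1];cv2.imwrite('pics/topz.png',cv2.resize(im,None,fx=f,fy=f,interpolation=cv2.INTER_CUBIC))
E
```

```text
drv [314 189  39  42 383] grip [ 0.4554 -0.2463  0.041 ] [ 491.5 -280.5] [ 42.  163.4] 47.5 yaw -41.5 ext -0.081 0.114 zmax 0.0464
drv [345 188  36  48 460] grip [ 0.4439 -0.3666  0.0398] [ 485.8 -396.1] [ 43.1 174.9] 57.6 yaw -32.6 ext -0.085 0.111 zmax 0.0458
drv [288 192  41  44 495] grip [ 0.4365 -0.1487  0.0418] [ 473.6 -180.2] [ 41.7 161.4] 50.2 yaw -41.9 ext -0.092 0.104 zmax 0.0456
gauge tops 263 mean [ 0.6926 -0.0343  0.1094] rect [691.6 -33.8] [113.3  71.8] 3.5
gauge all 475 mean [ 0.6918 -0.0339  0.0864] rect [684.  -33.2] [128.6  80.5] 3.2
foot 410 mean [ 0.6795 -0.0322  0.014 ] rect [694.6 -31.3] [224.9 137.4] 0.9
rack board 2730 mean [0.4925 0.2408 0.0101] rect [481.6 241.6] [250.2 290.6] 1.0
rack wall 160 mean [0.5875 0.2401 0.0487] rect [599.3 244.2] [ 45.3 225.8] 3.2
keeper 596 mean [0.6345 0.2492 0.1089] rect [645.2 247.5] [ 56.7 221.5] 2.0
jar 205 mean [ 0.7197 -0.1572  0.0944] rect [ 719.8 -157.3] [55.9 58.1] 48.3
tray 266 mean [0.3682 0.4746 0.0419] rect [369.7 472.7] [154.2 111.4] 80.2
```

View pics/topz.png

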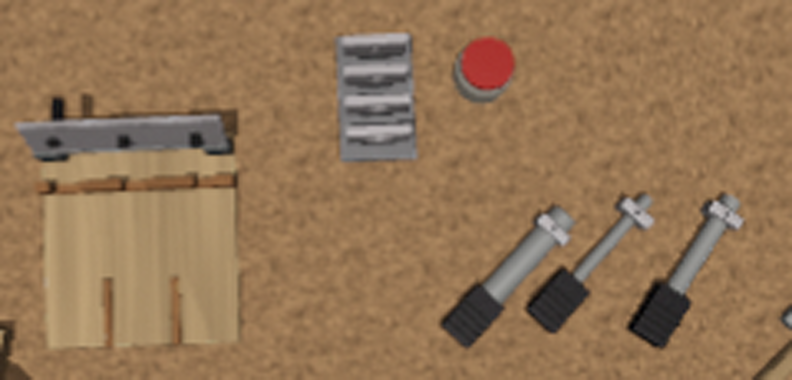

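The zoom shows the pilots clearly: left driver thick (large), middle thin (small), right medium. The gauge and rack are yawed slightly, so I'll fit them more precisely with both cameras.

```bash
cat > fit.py <<'E'
from h import *
def gauge(X):
    S=X.reshape(-1,3);m=(abs(S[:,0]-.692)<.08)&(abs(S[:,1]+.034)<.06)&(S[:,2]>.1)&(S[:,2]<.118);Q=S[m]
    # yaw from overall rectangle refined by plate slopes
    best=None
    from scipy.optimize import minimize
    def cost(p):
        c,s=np.cos(p[2]),np.sin(p[2]);D=Q[:,:2]-p[:2];x=D[:,0]*c+D[:,1]*s;y=-D[:,0]*s+D[:,1]*c
        k=np.clip(np.round((x-5e-3)/.034),0,3);ex=np.maximum(abs(x-k*.034-.005)-.004,0);ey=np.maximum(abs(y)-.035,0)
        return np.minimum(ex,.01)@np.minimum(ex,.01)+ey@ey
    for x0 in np.arange(.620,.650,.004):
        for a in (0,.05,.1):
            r=minimize(cost,[x0,-.037,a],method='Nelder-Mead',options=dict(xatol=1e-5,fatol=1e-10,maxiter=2000))
            if best is None or r.fun<best.fun: best=r
    print('gauge',len(Q),best.x.round(4),np.degrees(best.x[2]).round(2),best.fun, 'z',np.median(Q[:,2]).round(4))
def rack(X):
    S=X.reshape(-1,3);B=S[(S[:,0]>.41)&(S[:,0]<.56)&(abs(S[:,1]-.24)<.16)&(S[:,2]>.006)&(S[:,2]<.02)]
    xs=[];lo=[];hi=[]
    for x in np.arange(.41,.56,.005):
        b=B[abs(B[:,0]-x)<.0025,1]
        if len(b)>20: xs.append(x);lo.append(np.percentile(b,1));hi.append(np.percentile(b,99))
    a=np.polyfit(xs,lo,1);b=np.polyfit(xs,hi,1);print('board lo slope',a[0].round(3),'hi',b[0].round(3),'y@x=.5',np.polyval(a,.5).round(4),np.polyval(b,.5).round(4))
    W=S[(S[:,0]>.57)&(S[:,0]<.615)&(abs(S[:,1]-.24)<.13)&(S[:,2]>.044)&(S[:,2]<.054)]
    if len(W)>9:
        w=np.polyfit(W[:,1]-.24,W[:,0],1);res=W[:,0]-np.polyval(w,W[:,1]-.24);ok=abs(res)<.01;w=np.polyfit(W[ok,1]-.24,W[ok,0],1)
        print('wall n',ok.sum(),'slope',w.round(4),'y',np.sort(W[ok,1]).round(3)[[0,-1]],'gaps',[(round(a,3),round(b,3)) for a,b in zip(np.sort(W[ok,1])[:-1],np.sort(W[ok,1])[1:]) if b-a>.008])
if __name__=='__main__':
    for n in ('top','side'):
        X=np.load(f'/tmp/{n}0.npz')['X'];print(n);gauge(X);rack(X)
    X=np.load('/tmp/side0.npz')['X'].reshape(-1,3)
    for c in ((.4554,-.2463),(.4439,-.3666),(.4365,-.1487)):
        m=(np.hypot(X[:,0]-c[0],X[:,1]-c[1])<.035)&(X[:,2]>.036)&(X[:,2]<.05);print(m.sum(),X[m].mean(0).round(4))
E
python3 fit.py
python3 - <<'E'
from h import *
# colour-based driver grips at z=42 plane + axis from top picture
d=np.load('/tmp/top0.npz');X=d['X'];g=d['p'].astype(int).max(2)
for (u0,u1,v0,v1) in ((287,312,208,236),(314,336,208,232),(345,367,208,236)):
    s=np.s_[v0:v1,u0:u1];m=(g[s]<60)&(X[s][...,2]>.03);Q=X[s][m]
    r=cv2.minAreaRect((Q[:,:2]*1000).astype(np.float32));print(m.sum(),Q.mean(0).round(4),np.round(r[0],1),np.round(r[1],1),round(r[2],1))
E
```

```text
top
gauge 245 [ 0.6353 -0.0368  0.0552] 3.16 6.139931776906574e-05 z 0.1103
board lo slope 0.032 hi -0.091 y@x=.5 0.125 0.3526
wall n 104 slope [-0.0524  0.5833] y [0.133 0.356] gaps [(np.float64(0.152), np.float64(0.175)), (np.float64(0.229), np.float64(0.259)), (np.float64(0.306), np.float64(0.34))]
side
gauge 146 [ 0.6352 -0.0438  0.0576] 3.3 0.0001404762924605528 z 0.1068
177 [ 0.4365 -0.1482  0.0419] [ 436.7 -149.5] [41.6 63.4] 50.4
188 [ 0.4549 -0.2462  0.0416] [ 455.2 -247.6] [41.7 64.9] 49.2
191 [ 0.4396 -0.3649  0.0412] [ 439.8 -366.3] [41.9 64.7] 58.4Traceback (most recent call last):
  File "fit.py", line 29, in <module>
    X=np.load(f'/tmp/{n}0.npz')['X'];print(n);gauge(X);rack(X)
                                                       ~~~~^^^
  File "fit.py", line 22, in rack
    a=np.polyfit(xs,lo,1);b=np.polyfit(xs,hi,1);print('board lo slope',a[0].round(3),'hi',b[0].round(3),'y@x=.5',np.polyval(a,.5).round(4),np.polyval(b,.5).round(4))
    raise TypeError("expected non-empty vector for x")
TypeError: expected non-empty vector for x
```

Gauge entry is about (0.635, -0.037), yaw 3.2°. The rack origin is about (0.535, 0.241), yaw 3°. I'll approach the left (thick) driver, first turning the tool to yaw 180°, so that tx = -dx, ty = +dy and tz = -dz in world axes.

```bash
python3 -m handwheel '[{"wz":-0.13},{"wz":-0.27},{"wz":-0.41},{"wz":-0.549},{"wz":-0.549}]' 1 60
python3 -m handwheel '[{"ty":-0.2},{"ty":-0.4},{"ty":-0.6},{"ty":-0.8},{"ty":-1}]'
for i in 1; do :; done
python3 -m handwheel '[{"ty":-0.2,"tx":-0.05},{"ty":-0.4,"tx":-0.1},{"ty":-0.6,"tx":-0.15},{"ty":-0.8,"tx":-0.2},{"ty":-1,"tx":-0.25}]'
python3 -m handwheel '[{"ty":-0.2,"tx":-0.05},{"ty":-0.4,"tx":-0.1},{"ty":-0.6,"tx":-0.15},{"ty":-0.8,"tx":-0.2},{"ty":-1,"tx":-0.25}]'
python3 -m handwheel '[{"ty":-0.2,"tx":-0.05},{"ty":-0.4,"tx":-0.1},{"ty":-0.6,"tx":-0.15},{"ty":-0.8,"tx":-0.2},{"ty":-1,"tx":-0.25}]'
python3 -m handwheel '[{"ty":-0.2,"tx":-0.05},{"ty":-0.4,"tx":-0.1},{"ty":-0.6,"tx":-0.15},{"ty":-0.8,"tx":-0.2},{"ty":-1,"tx":-0.25}]'
python3 -m handwheel '[{"ty":-0.2,"tx":-0.05},{"ty":-0.4,"tx":-0.1},{"ty":-0.6,"tx":-0.15},{"ty":-0.8,"tx":-0.2},{"ty":-1,"tx":-0.25}]'
python3 -m handwheel '[{"ty":-0.2,"tx":-0.05},{"ty":-0.4,"tx":-0.1},{"ty":-0.6,"tx":-0.15},{"ty":-0.8,"tx":-0.2},{"ty":-1,"tx":-0.25}]'
python3 -m handwheel '[{"ty":-0.2,"tx":-0.05},{"ty":-0.4,"tx":-0.1},{"ty":-0.6,"tx":-0.15},{"ty":-0.8,"tx":-0.2},{"ty":-1,"tx":-0.25}]'
python3 - <<'E'
from h import *
yaw=np.radians(140.3)
R=Ro.from_matrix(np.array([[np.cos(yaw),np.sin(yaw),0],[np.sin(yaw),-np.cos(yaw),0],[0,0,-1.]]))
print(get_obs()['eef_pos'],plan([.4367,-.149,.15],R=R))
E
```

```text
[0.2815945  0.61271954 0.23007299] (array([-5.738, -7.84 ,  1.017]), array([-0.003,  0.   ,  0.334]))invalid input at $[0]: expected keys tx, ty, tz, wx, wy, wz
invalid input at $[0]: expected keys tx, ty, tz, wx, wy, wz
invalid input at $[0]: expected keys tx, ty, tz, wx, wy, wz
invalid input at $[0]: expected keys tx, ty, tz, wx, wy, wz
invalid input at $[0]: expected keys tx, ty, tz, wx, wy, wz
invalid input at $[0]: expected keys tx, ty, tz, wx, wy, wz
invalid input at $[0]: expected keys tx, ty, tz, wx, wy, wz
invalid input at $[0]: expected keys tx, ty, tz, wx, wy, wz
invalid input at $[0]: expected keys tx, ty, tz, wx, wy, wz
```

```bash
python3 -m handwheel '[{"tx":0,"ty":0,"tz":0,"wx":0,"wy":0,"wz":-0.13},{"tx":0,"ty":0,"tz":0,"wx":0,"wy":0,"wz":-0.27},{"tx":0,"ty":0,"tz":0,"wx":0,"wy":0,"wz":-0.41},{"tx":0,"ty":0,"tz":0,"wx":0,"wy":0,"wz":-0.549},{"tx":0,"ty":0,"tz":0,"wx":0,"wy":0,"wz":-0.549}]' 1 60
python3 -m handwheel '[{"tx":-0.05,"ty":-0.2,"tz":0,"wx":0,"wy":0,"wz":0},{"tx":-0.1,"ty":-0.4,"tz":0,"wx":0,"wy":0,"wz":0},{"tx":-0.15,"ty":-0.6,"tz":0,"wx":0,"wy":0,"wz":0},{"tx":-0.2,"ty":-0.8,"tz":0,"wx":0,"wy":0,"wz":0},{"tx":-0.25,"ty":-1,"tz":0,"wx":0,"wy":0,"wz":0}]'
python3 -m handwheel '[{"tx":-0.05,"ty":-0.2,"tz":0,"wx":0,"wy":0,"wz":0},{"tx":-0.1,"ty":-0.4,"tz":0,"wx":0,"wy":0,"wz":0},{"tx":-0.15,"ty":-0.6,"tz":0,"wx":0,"wy":0,"wz":0},{"tx":-0.2,"ty":-0.8,"tz":0,"wx":0,"wy":0,"wz":0},{"tx":-0.25,"ty":-1,"tz":0,"wx":0,"wy":0,"wz":0}]'
python3 -m handwheel '[{"tx":-0.05,"ty":-0.2,"tz":0,"wx":0,"wy":0,"wz":0},{"tx":-0.1,"ty":-0.4,"tz":0,"wx":0,"wy":0,"wz":0},{"tx":-0.15,"ty":-0.6,"tz":0,"wx":0,"wy":0,"wz":0},{"tx":-0.2,"ty":-0.8,"tz":0,"wx":0,"wy":0,"wz":0},{"tx":-0.25,"ty":-1,"tz":0,"wx":0,"wy":0,"wz":0}]'
python3 -m handwheel '[{"tx":-0.05,"ty":-0.2,"tz":0,"wx":0,"wy":0,"wz":0},{"tx":-0.1,"ty":-0.4,"tz":0,"wx":0,"wy":0,"wz":0},{"tx":-0.15,"ty":-0.6,"tz":0,"wx":0,"wy":0,"wz":0},{"tx":-0.2,"ty":-0.8,"tz":0,"wx":0,"wy":0,"wz":0},{"tx":-0.25,"ty":-1,"tz":0,"wx":0,"wy":0,"wz":0}]'
python3 -m handwheel '[{"tx":-0.05,"ty":-0.2,"tz":0,"wx":0,"wy":0,"wz":0},{"tx":-0.1,"ty":-0.4,"tz":0,"wx":0,"wy":0,"wz":0},{"tx":-0.15,"ty":-0.6,"tz":0,"wx":0,"wy":0,"wz":0},{"tx":-0.2,"ty":-0.8,"tz":0,"wx":0,"wy":0,"wz":0},{"tx":-0.25,"ty":-1,"tz":0,"wx":0,"wy":0,"wz":0}]'
python3 -m handwheel '[{"tx":-0.05,"ty":-0.2,"tz":0,"wx":0,"wy":0,"wz":0},{"tx":-0.1,"ty":-0.4,"tz":0,"wx":0,"wy":0,"wz":0},{"tx":-0.15,"ty":-0.6,"tz":0,"wx":0,"wy":0,"wz":0},{"tx":-0.2,"ty":-0.8,"tz":0,"wx":0,"wy":0,"wz":0},{"tx":-0.25,"ty":-1,"tz":0,"wx":0,"wy":0,"wz":0}]'
python3 -m handwheel '[{"tx":-0.05,"ty":-0.2,"tz":0,"wx":0,"wy":0,"wz":0},{"tx":-0.1,"ty":-0.4,"tz":0,"wx":0,"wy":0,"wz":0},{"tx":-0.15,"ty":-0.6,"tz":0,"wx":0,"wy":0,"wz":0},{"tx":-0.2,"ty":-0.8,"tz":0,"wx":0,"wy":0,"wz":0},{"tx":-0.25,"ty":-1,"tz":0,"wx":0,"wy":0,"wz":0}]'
python3 -m handwheel '[{"tx":-0.05,"ty":-0.2,"tz":0,"wx":0,"wy":0,"wz":0},{"tx":-0.1,"ty":-0.4,"tz":0,"wx":0,"wy":0,"wz":0},{"tx":-0.15,"ty":-0.6,"tz":0,"wx":0,"wy":0,"wz":0},{"tx":-0.2,"ty":-0.8,"tz":0,"wx":0,"wy":0,"wz":0},{"tx":-0.25,"ty":-1,"tz":0,"wx":0,"wy":0,"wz":0}]'
cat >> h.py <<'E'
def RY(deg):
    y=np.radians(deg);return Ro.from_matrix(np.array([[np.cos(y),np.sin(y),0],[np.sin(y),-np.cos(y),0],[0,0,-1.]]))
def grips(show=True):
    c=capture('top');X=cloud(c);g=c['pixels'].astype(int).max(2)
    M=((X[...,2]>.03)&(X[...,2]<.048)&(g<62)&(X[...,1]<-.06)&(X[...,0]>.3)&(X[...,0]<.65)).astype(np.uint8)
    n,l,s,_=cv2.connectedComponentsWithStats(M)
    for i in range(1,n):
        if s[i,4]<80: continue
        Q=X[l==i];r=cv2.minAreaRect((Q[:,:2]*1000).astype(np.float32));print('grip',s[i,4],np.round(r[0],1),np.round(r[1],1),round(r[2],1))
    return c
E
python3 - <<'E'
from h import *
print(get_obs()['eef_pos'],plan([.4367,-.149,.15],R=RY(140.3)))
grips()
E
```

```text
time_s: 0.52
eef_pos: [0.2817, 0.613, 0.2305]
tool_rot: [-0.002, 1.0, -0.001, -0.0]
contact_force: [-0.1, 0.5, -0.1]
opening: 0.0854
time_s: 0.93
eef_pos: [0.3018, 0.5324, 0.2307]
tool_rot: [0.001, 1.0, -0.0, -0.0]
contact_force: [0.5, 0.1, 0.2]
opening: 0.0854
time_s: 1.35
eef_pos: [0.3222, 0.4519, 0.2312]
tool_rot: [0.0, 1.0, -0.0, -0.0]
contact_force: [0.1, -0.2, 0.4]
opening: 0.0854
time_s: 1.77
eef_pos: [0.3423, 0.3717, 0.2314]
tool_rot: [0.0, 1.0, 0.0, 0.0]
contact_force: [1.6, -0.8, 0.5]
opening: 0.0854
time_s: 2.18
eef_pos: [0.3622, 0.2918, 0.2314]
tool_rot: [0.0, 1.0, 0.0, 0.0]
contact_force: [0.5, -0.4, 0.6]
opening: 0.0852
time_s: 2.6
eef_pos: [0.3821, 0.2118, 0.2314]
tool_rot: [0.0, 1.0, 0.0, 0.0]
contact_force: [-0.5, -0.8, -0.3]
opening: 0.0853
time_s: 3.02
eef_pos: [0.4019, 0.1319, 0.2313]
tool_rot: [0.0, 1.0, 0.0, 0.0]
contact_force: [0.7, -0.2, -0.7]
opening: 0.0854
time_s: 3.43
eef_pos: [0.4218, 0.0519, 0.2314]
tool_rot: [0.0, 1.0, 0.0, 0.0]
contact_force: [0.3, 0.9, 0.1]
opening: 0.0852
time_s: 3.85
eef_pos: [0.4417, -0.0281, 0.2314]
tool_rot: [0.0, 1.0, -0.0, 0.0]
contact_force: [0.8, 0.4, -0.4]
opening: 0.0851
[ 0.44174691 -0.02805709  0.23136038] (array([ 0.063, -1.512,  1.017]), array([0.   , 0.001, 0.882]))
grip 186 [ 455.  -247.1] [42.  64.4] 48.0
grip 183 [ 439.8 -366.6] [42.5 64.5] 57.3
grip 137 [ 435.9 -149.2] [42.8 62.3] 46.0
```

```bash
python3 -m handwheel '[{"tx":0,"ty":-0.2,"tz":0,"wx":0,"wy":0,"wz":0.09},{"tx":0,"ty":-0.4,"tz":0,"wx":0,"wy":0,"wz":0.18},{"tx":0,"ty":-0.6,"tz":0,"wx":0,"wy":0,"wz":0.27},{"tx":0,"ty":-0.8,"tz":0,"wx":0,"wy":0,"wz":0.36},{"tx":0,"ty":-1,"tz":0,"wx":0,"wy":0,"wz":0.441}]'
python3 -m handwheel '[{"tx":-0.02,"ty":-0.1,"tz":0.2,"wx":0,"wy":0,"wz":0.09},{"tx":-0.05,"ty":-0.2,"tz":0.4,"wx":0,"wy":0,"wz":0.18},{"tx":-0.07,"ty":-0.3,"tz":0.6,"wx":0,"wy":0,"wz":0.27},{"tx":-0.1,"ty":-0.4,"tz":0.8,"wx":0,"wy":0,"wz":0.36},{"tx":-0.115,"ty":-0.503,"tz":1,"wx":0,"wy":0,"wz":0.441}]'
python3 - <<'E'
from h import *
print(get_obs()['eef_pos'],plan([.4367,-.149,.012],R=RY(140.3)))
c=grips();cv2.imwrite('pics/t1.png',cv2.resize(c['pixels'][130:250,230:400],None,fx=4,fy=4))
E
```

```text
time_s: 4.32
eef_pos: [0.4415, -0.1075, 0.2313]
tool_rot: [0.174, 0.985, 0.0, 0.0]
contact_force: [0.2, -0.4, -0.7]
opening: 0.0854
time_s: 4.73
eef_pos: [0.4367, -0.1482, 0.1508]
tool_rot: [0.341, 0.94, 0.0, 0.0]
contact_force: [-0.6, -0.0, 0.0]
opening: 0.0854
[ 0.43671645 -0.14815964  0.15076698] (array([-0.006, -0.009,  1.735]), array([ 0.   ,  0.001, -0.004]))
grip 184 [ 439.9 -365.8] [43.  64.5] 56.5
```

```bash
python3 -m handwheel '[{"tx":0,"ty":0,"tz":0.2,"wx":0,"wy":0,"wz":0},{"tx":0,"ty":0,"tz":0.4,"wx":0,"wy":0,"wz":0},{"tx":0,"ty":0,"tz":0.6,"wx":0,"wy":0,"wz":0},{"tx":0,"ty":0,"tz":0.8,"wx":0,"wy":0,"wz":0},{"tx":0,"ty":0,"tz":1,"wx":0,"wy":0,"wz":0}]'
python3 -m handwheel '[{"tx":0,"ty":-0.01,"tz":0.2,"wx":0,"wy":0,"wz":0},{"tx":0,"ty":-0.01,"tz":0.4,"wx":0,"wy":0,"wz":0},{"tx":0,"ty":-0.01,"tz":0.55,"wx":0,"wy":0,"wz":0},{"tx":0,"ty":-0.01,"tz":0.7,"wx":0,"wy":0,"wz":0},{"tx":0,"ty":-0.01,"tz":0.735,"wx":0,"wy":0,"wz":0}]'
python3 -m handwheel '[{"tx":0,"ty":0,"tz":0,"wx":0,"wy":0,"wz":0},{"tx":0,"ty":0,"tz":0,"wx":0,"wy":0,"wz":0},{"tx":0,"ty":0,"tz":0,"wx":0,"wy":0,"wz":0},{"tx":0,"ty":0,"tz":0,"wx":0,"wy":0,"wz":0},{"tx":0,"ty":0,"tz":0,"wx":0,"wy":0,"wz":0}]' 0 100
python3 -m handwheel '[{"tx":0,"ty":0,"tz":0,"wx":0,"wy":0,"wz":0},{"tx":0,"ty":0,"tz":0,"wx":0,"wy":0,"wz":0},{"tx":0,"ty":0,"tz":0,"wx":0,"wy":0,"wz":0},{"tx":0,"ty":0,"tz":0,"wx":0,"wy":0,"wz":0},{"tx":0,"ty":0,"tz":0,"wx":0,"wy":0,"wz":0}]'
python3 -m handwheel '[{"tx":0,"ty":0,"tz":-0.2,"wx":0,"wy":0,"wz":0},{"tx":0,"ty":0,"tz":-0.4,"wx":0,"wy":0,"wz":0},{"tx":0,"ty":0,"tz":-0.6,"wx":0,"wy":0,"wz":0},{"tx":0,"ty":0,"tz":-0.8,"wx":0,"wy":0,"wz":0},{"tx":0,"ty":0,"tz":-1,"wx":0,"wy":0,"wz":0}]'
python3 - <<'E'
from h import *
print(get_obs()['eef_pos'],get_obs()['contact_force'],get_obs()['wrist_torque'])
a=np.radians(3.2);e=np.array([.6353,-.037]);ax=np.array([np.cos(a),np.sin(a)])
print('pre', e-ax*(.1625+.03), plan([*(e-ax*(.1625+.03)),.092],R=RY(183.2)))
c=capture('side');cv2.imwrite('pics/s1.png',cv2.resize(c['pixels'][130:300,190:350],None,fx=4,fy=4,interpolation=cv2.INTER_CUBIC)[:600])
E
```

```text
time_s: 5.2
eef_pos: [0.4371, -0.1476, 0.0713]
tool_rot: [0.339, 0.941, 0.0, 0.0]
contact_force: [0.6, 0.0, 1.1]
opening: 0.0852
time_s: 5.62
eef_pos: [0.4351, -0.1476, 0.0112]
tool_rot: [0.339, 0.941, 0.0, -0.002]
contact_force: [-0.7, -0.8, -0.3]
opening: 0.0854
time_s: 6.03
eef_pos: [0.4382, -0.1488, 0.0142]
tool_rot: [0.339, 0.941, -0.0, 0.002]
contact_force: [-0.8, 0.8, 5.9]
opening: 0.0409
time_s: 6.45
eef_pos: [0.4382, -0.1488, 0.0142]
tool_rot: [0.339, 0.941, -0.0, 0.002]
contact_force: [-0.2, 0.7, 6.9]
opening: 0.0409
time_s: 6.87
eef_pos: [0.436, -0.1479, 0.093]
tool_rot: [0.339, 0.941, 0.0, -0.001]
contact_force: [-0.7, -0.4, -3.3]
opening: 0.0406
[ 0.43595872 -0.14788179  0.09301725] [-0.71429294 -0.44506833 -3.34187758] [0.12208529 0.10773893 0.0143146 ]
pre [ 0.44310015 -0.04774564] (array([0.73 , 1.021, 0.013]), array([ 0.   , -0.001, -0.952]))
```

View pics/s1.png

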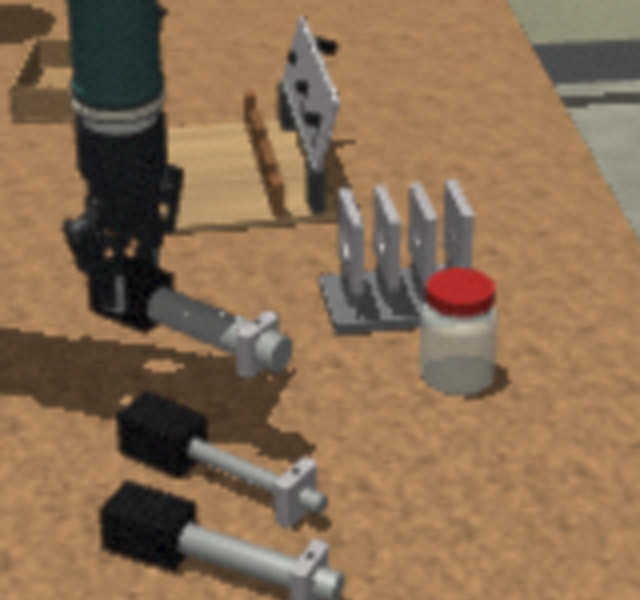

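The driver is held level. Now bringing it in line with the gauge.

```bash
python3 -m handwheel '[{"tx":0.07,"ty":0.1,"tz":0,"wx":0,"wy":0,"wz":-0.09},{"tx":0.14,"ty":0.2,"tz":0,"wx":0,"wy":0,"wz":-0.19},{"tx":0.21,"ty":0.3,"tz":0,"wx":0,"wy":0,"wz":-0.29},{"tx":0.29,"ty":0.4,"tz":0,"wx":0,"wy":0,"wz":-0.38},{"tx":0.365,"ty":0.51,"tz":0,"wx":0,"wy":0,"wz":-0.476}]'
python3 -m handwheel '[{"tx":0.03,"ty":0.12,"tz":0,"wx":0,"wy":0,"wz":-0.09},{"tx":0.06,"ty":0.24,"tz":0,"wx":0,"wy":0,"wz":-0.19},{"tx":0.09,"ty":0.36,"tz":0,"wx":0,"wy":0,"wz":-0.29},{"tx":0.12,"ty":0.48,"tz":0,"wx":0,"wy":0,"wz":-0.38},{"tx":0.155,"ty":0.607,"tz":0,"wx":0,"wy":0,"wz":-0.476}]'
python3 -m handwheel '[{"tx":0,"ty":0,"tz":0.1,"wx":0,"wy":0,"wz":0},{"tx":0,"ty":0,"tz":0.2,"wx":0,"wy":0,"wz":0},{"tx":0,"ty":0,"tz":0.3,"wx":0,"wy":0,"wz":0},{"tx":0,"ty":0,"tz":0.3,"wx":0,"wy":0,"wz":0},{"tx":0,"ty":0,"tz":0.3,"wx":0,"wy":0,"wz":0}]'
cat > held.py <<'E'
from h import *
def held(X0,yaw,rad,z0=.03,tag=''):
    "pilot points in tool-aligned frame: along driver, lateral, height vs tcp"
    o=get_obs();e=o['eef_pos'];a=np.radians(yaw);ax=np.array([np.cos(a),np.sin(a)]);n=np.array([-ax[1],ax[0]])
    S=X0.reshape(-1,3);S=S[~np.isnan(S[:,0])];D=S[:,:2]-e[:2];x=D@ax;y=D@n;z=S[:,2]-e[2]
    m=(x>.045)&(x<.165)&(abs(y)<.03)&(S[:,2]>z0)
    x,y,z=x[m],y[m],z[m]
    for lo in np.arange(.04,.18,.02):
        k=(x>lo)&(x<=lo+.02)
        if k.sum()>4: print(tag,round(lo+.01,3),k.sum(),'y',y[k].min().round(4),y[k].max().round(4),'mid',((y[k].min()+y[k].max())/2).round(4),'mean',y[k].mean().round(4),'ztop',np.percentile(z[k],95).round(4))
    print('xmax',np.sort(x)[-5:].round(3))
E
python3 - <<'E'
from held import *
print(get_obs()['eef_pos'])
c=capture('top');X=cloud(c);held(X,3.2,.016,tag='top')
d=capture('side');Y=cloud(d);held(Y,3.2,.016,tag='side')
from fit import gauge
gauge(X)
np.savez('/tmp/g.npz',X=X,Y=Y,p=c['pixels'],q=d['pixels'])
E
```

```text
time_s: 7.33
eef_pos: [0.4394, -0.0975, 0.0917]
tool_rot: [0.157, 0.988, 0.0, -0.001]
contact_force: [0.2, -0.0, -2.1]
opening: 0.0405
time_s: 7.75
eef_pos: [0.443, -0.0476, 0.0918]
tool_rot: [-0.03, 1.0, 0.0, -0.001]
contact_force: [0.2, 0.6, -2.5]
opening: 0.041
time_s: 8.17
eef_pos: [0.4424, -0.0484, 0.0671]
tool_rot: [-0.027, 1.0, 0.0, -0.001]
contact_force: [-0.4, 0.6, -1.9]
opening: 0.0407
[ 0.44235486 -0.04840905  0.06709902]
top 0.05 30 y -0.0158 0.0288 mid 0.0065 mean -0.0012 ztop 0.0251
top 0.07 46 y -0.0165 0.0139 mid -0.0013 mean -0.0009 ztop 0.0239
top 0.09 51 y -0.0176 0.013 mid -0.0023 mean -0.0028 ztop 0.0242
top 0.11 48 y -0.0184 0.0122 mid -0.0031 mean -0.0023 ztop 0.024
top 0.13 56 y -0.0225 0.0147 mid -0.0039 mean -0.0048 ztop 0.0313
top 0.15 48 y -0.0202 0.0144 mid -0.0029 mean -0.0038 ztop 0.0252
xmax [0.159 0.16  0.16  0.161 0.161]
side 0.05 41 y -0.0258 0.0296 mid 0.0019 mean -0.0081 ztop 0.3512
side 0.07 49 y -0.0251 0.0028 mid -0.0112 mean -0.0155 ztop 0.0186
side 0.09 48 y -0.0279 0.0002 mid -0.0139 mean -0.0166 ztop 0.0181
side 0.11 45 y -0.0287 -0.0038 mid -0.0162 mean -0.0189 ztop 0.0184
side 0.13 53 y -0.0299 0.011 mid -0.0095 mean -0.0182 ztop 0.0233
side 0.15 50 y -0.0299 0.0078 mid -0.011 mean -0.0194 ztop 0.0225
xmax [0.159 0.159 0.16  0.16  0.161]
gauge 247 [ 0.6353 -0.0374  0.0645] 3.7 5.8955191859311526e-05 z 0.1098
```

The pilot is level and on the axis height. It is yawed about 1.5° to the right relative to the tool, so I'll correct that and go in with small steps, watching the force.

```bash
python3 -m handwheel '[{"tx":-0.06,"ty":0,"tz":0,"wx":0,"wy":0,"wz":-0.02},{"tx":-0.12,"ty":0,"tz":0,"wx":0,"wy":0,"wz":-0.04},{"tx":-0.18,"ty":0,"tz":0,"wx":0,"wy":0,"wz":-0.04},{"tx":-0.24,"ty":0,"tz":0,"wx":0,"wy":0,"wz":-0.04},{"tx":-0.3,"ty":0,"tz":0,"wx":0,"wy":0,"wz":-0.04}]'
python3 -m handwheel '[{"tx":-0.05,"ty":0,"tz":0,"wx":0,"wy":0,"wz":0},{"tx":-0.1,"ty":0,"tz":0,"wx":0,"wy":0,"wz":0},{"tx":-0.15,"ty":0,"tz":0,"wx":0,"wy":0,"wz":0},{"tx":-0.2,"ty":0,"tz":0,"wx":0,"wy":0,"wz":0},{"tx":-0.2,"ty":0,"tz":0,"wx":0,"wy":0,"wz":0}]'
python3 - <<'E'
from held import *
print(get_obs()['contact_force'],get_obs()['wrist_torque'])
c=capture('top');X=cloud(c);held(X,3.4,.016,tag='top')
im=cv2.resize(c['pixels'][125:230,235:310],None,fx=5,fy=5,interpolation=cv2.INTER_CUBIC)
d=capture('side');i2=cv2.resize(d['pixels'][165:270,215:330],None,fx=5,fy=5,interpolation=cv2.INTER_CUBIC)
cv2.imwrite('pics/g1.png',cv2.resize(np.hstack([im,i2]),None,fx=.8,fy=.8))
E
```

```text
time_s: 8.68
eef_pos: [0.4686, -0.0469, 0.0688]
tool_rot: [-0.043, 0.999, -0.0, 0.0]
contact_force: [-0.2, -0.4, -2.7]
opening: 0.0406
time_s: 9.1
eef_pos: [0.4846, -0.0454, 0.0687]
tool_rot: [-0.043, 0.999, -0.0, 0.0]
contact_force: [-0.2, -0.4, -2.5]
opening: 0.0406
[-0.1990648  -0.37170332 -2.50326997] [-0.00741617  0.15981232  0.03821216]
top 0.07 38 y -0.0118 0.0146 mid 0.0014 mean 0.0012 ztop 0.0265
top 0.09 46 y -0.0129 0.0138 mid 0.0005 mean 0.0001 ztop 0.0261
top 0.11 42 y -0.0137 0.0131 mid -0.0003 mean 0.0002 ztop 0.0243
top 0.13 58 y -0.0184 0.0191 mid 0.0003 mean -0.0001 ztop 0.0318
top 0.15 87 y -0.0296 0.0295 mid -0.0001 mean -0.0007 ztop 0.0468
top 0.17 8 y -0.0041 0.0288 mid 0.0123 mean 0.0146 ztop 0.046
xmax [0.161 0.161 0.161 0.161 0.162]
```

View pics/g1.png

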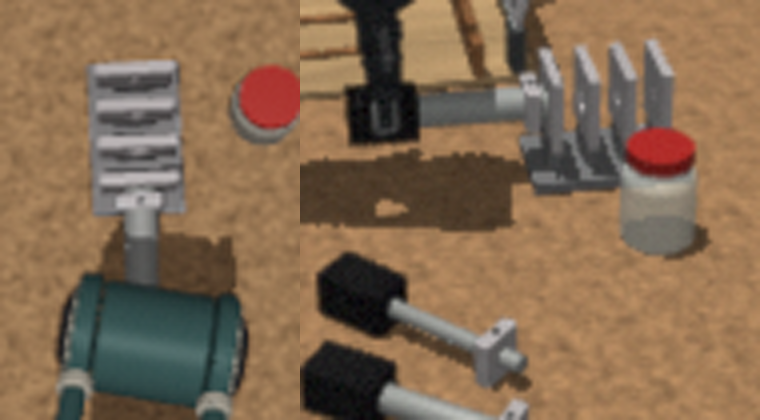

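The nose has entered the first ring freely, and the collar is near its face.

```bash
python3 -m handwheel '[{"tx":-0.05,"ty":-0.001,"tz":0,"wx":0,"wy":0,"wz":0},{"tx":-0.1,"ty":-0.002,"tz":0,"wx":0,"wy":0,"wz":0},{"tx":-0.15,"ty":-0.004,"tz":0,"wx":0,"wy":0,"wz":0},{"tx":-0.2,"ty":-0.005,"tz":0,"wx":0,"wy":0,"wz":0},{"tx":-0.24,"ty":-0.006,"tz":0,"wx":0,"wy":0,"wz":0}]'
python3 -m handwheel '[{"tx":-0.01,"ty":0,"tz":0,"wx":0,"wy":0,"wz":0},{"tx":-0.02,"ty":0,"tz":0,"wx":0,"wy":0,"wz":0},{"tx":-0.03,"ty":0,"tz":0,"wx":0,"wy":0,"wz":0},{"tx":-0.04,"ty":0,"tz":0,"wx":0,"wy":0,"wz":0},{"tx":-0.05,"ty":0,"tz":0,"wx":0,"wy":0,"wz":0}]'
python3 -m handwheel '[{"tx":-0.01,"ty":0,"tz":0,"wx":0,"wy":0,"wz":0},{"tx":-0.02,"ty":0,"tz":0,"wx":0,"wy":0,"wz":0},{"tx":-0.03,"ty":0,"tz":0,"wx":0,"wy":0,"wz":0},{"tx":-0.03,"ty":0,"tz":0,"wx":0,"wy":0,"wz":0},{"tx":-0.03,"ty":0,"tz":0,"wx":0,"wy":0,"wz":0}]'
```

```text
time_s: 9.62
eef_pos: [0.5023, -0.0443, 0.0681]
tool_rot: [-0.043, 0.999, -0.0, -0.001]
contact_force: [-4.3, -1.7, -2.0]
opening: 0.0407
time_s: 10.03
eef_pos: [0.5064, -0.0439, 0.0683]
tool_rot: [-0.043, 0.999, -0.0, -0.0]
contact_force: [-3.3, -1.2, -1.7]
opening: 0.0411
time_s: 10.45
eef_pos: [0.5074, -0.0437, 0.0679]
tool_rot: [-0.043, 0.999, 0.0, -0.002]
contact_force: [-7.0, -3.3, -0.8]
opening: 0.0406
```

```bash
python3 -m handwheel '[{"tx":-0.01,"ty":0,"tz":0,"wx":0,"wy":0,"wz":0},{"tx":-0.02,"ty":0,"tz":0,"wx":0,"wy":0,"wz":0},{"tx":-0.03,"ty":0,"tz":0,"wx":0,"wy":0,"wz":0},{"tx":-0.03,"ty":0,"tz":0,"wx":0,"wy":0,"wz":0},{"tx":-0.03,"ty":0,"tz":0,"wx":0,"wy":0,"wz":0}]'
python3 -m handwheel '[{"tx":0,"ty":0,"tz":0,"wx":0,"wy":0,"wz":0},{"tx":0,"ty":0,"tz":0,"wx":0,"wy":0,"wz":0},{"tx":0,"ty":0,"tz":0,"wx":0,"wy":0,"wz":0},{"tx":0,"ty":0,"tz":0,"wx":0,"wy":0,"wz":0},{"tx":0,"ty":0,"tz":0,"wx":0,"wy":0,"wz":0}]'
```

```text
time_s: 10.87
eef_pos: [0.5074, -0.0436, 0.0672]
tool_rot: [-0.043, 0.999, 0.0, -0.004]
contact_force: [-13.5, -3.6, 1.4]
opening: 0.0408
time_s: 11.28
eef_pos: [0.5073, -0.0436, 0.0671]
tool_rot: [-0.043, 0.999, 0.0, -0.004]
contact_force: [-12.1, -3.1, 0.4]
opening: 0.0411
```

Stopped by the second ring at 34 mm: force rises with no advance, so this is the large driver (b). Withdrawing, lifting and carrying it to the large slot.

```bash
python3 -m handwheel '[{"tx":0.15,"ty":0.004,"tz":0,"wx":0,"wy":0,"wz":0},{"tx":0.35,"ty":0.01,"tz":0,"wx":0,"wy":0,"wz":0},{"tx":0.55,"ty":0.015,"tz":0,"wx":0,"wy":0,"wz":0},{"tx":0.75,"ty":0.02,"tz":0,"wx":0,"wy":0,"wz":0},{"tx":0.95,"ty":0.025,"tz":0,"wx":0,"wy":0,"wz":0}]'
python3 -m handwheel '[{"tx":0,"ty":0,"tz":-0.2,"wx":0,"wy":0,"wz":0},{"tx":0,"ty":0,"tz":-0.4,"wx":0,"wy":0,"wz":0},{"tx":0,"ty":0,"tz":-0.6,"wx":0,"wy":0,"wz":0},{"tx":0,"ty":0.2,"tz":-0.8,"wx":0,"wy":0,"wz":0},{"tx":0,"ty":0.4,"tz":-1,"wx":0,"wy":0,"wz":0}]'
python3 -m handwheel '[{"tx":0,"ty":0.2,"tz":0,"wx":0,"wy":0,"wz":0},{"tx":0,"ty":0.4,"tz":0,"wx":0,"wy":0,"wz":0},{"tx":0,"ty":0.6,"tz":0,"wx":0,"wy":0,"wz":0},{"tx":0,"ty":0.8,"tz":0,"wx":0,"wy":0,"wz":0},{"tx":0,"ty":1,"tz":0,"wx":0,"wy":0,"wz":0}]'
python3 -m handwheel '[{"tx":0,"ty":0.2,"tz":0,"wx":0,"wy":0,"wz":0},{"tx":0,"ty":0.4,"tz":0,"wx":0,"wy":0,"wz":0},{"tx":0,"ty":0.6,"tz":0,"wx":0,"wy":0,"wz":0},{"tx":0,"ty":0.8,"tz":0,"wx":0,"wy":0,"wz":0},{"tx":0,"ty":1,"tz":0,"wx":0,"wy":0,"wz":0}]'
python3 -m handwheel '[{"tx":0,"ty":0.2,"tz":0,"wx":0,"wy":0,"wz":0},{"tx":0,"ty":0.4,"tz":0,"wx":0,"wy":0,"wz":0},{"tx":0,"ty":0.6,"tz":0,"wx":0,"wy":0,"wz":0},{"tx":0,"ty":0.8,"tz":0,"wx":0,"wy":0,"wz":0},{"tx":0,"ty":1,"tz":0,"wx":0,"wy":0,"wz":0}]'
python3 -m handwheel '[{"tx":0,"ty":0.2,"tz":0,"wx":0,"wy":0,"wz":0},{"tx":0,"ty":0.4,"tz":0,"wx":0,"wy":0,"wz":0},{"tx":0,"ty":0.6,"tz":0,"wx":0,"wy":0,"wz":0},{"tx":0,"ty":0.8,"tz":0,"wx":0,"wy":0,"wz":0},{"tx":0,"ty":1,"tz":0,"wx":0,"wy":0,"wz":0}]'
python3 - <<'E'
from h import *
o=get_obs();print(o['contact_force'],o['opening'],plan([.4309,.3157,.09],R=RY(184.6)))
E
```

```text
time_s: 11.7
eef_pos: [0.4367, -0.048, 0.0694]
tool_rot: [-0.044, 0.999, -0.0, 0.002]
contact_force: [0.4, 0.0, -2.5]
opening: 0.0405
time_s: 12.12
eef_pos: [0.4344, -0.016, 0.1504]
tool_rot: [-0.043, 0.999, 0.0, 0.002]
contact_force: [0.2, 0.4, -2.7]
opening: 0.0408
time_s: 12.53
eef_pos: [0.4272, 0.0648, 0.1496]
tool_rot: [-0.043, 0.999, 0.001, 0.002]
contact_force: [0.4, -0.6, -2.6]
opening: 0.0407
time_s: 12.95
eef_pos: [0.4201, 0.1449, 0.1496]
tool_rot: [-0.044, 0.999, 0.001, 0.002]
contact_force: [1.0, 0.1, -2.2]
opening: 0.0405
time_s: 13.37
eef_pos: [0.413, 0.2248, 0.1495]
tool_rot: [-0.044, 0.999, 0.001, 0.002]
contact_force: [0.2, -0.7, -2.7]
opening: 0.0406
time_s: 13.78
eef_pos: [0.4059, 0.3047, 0.1495]
tool_rot: [-0.044, 0.999, 0.002, 0.002]
contact_force: [0.6, 0.6, -3.0]
opening: 0.0406
[ 0.56476142  0.59704713 -3.01572569] 0.040626083150424035 (array([-0.321,  0.108,  0.745]), array([0.004, 0.004, 0.009]))
```

```bash
python3 -m handwheel '[{"tx":-0.06,"ty":0.02,"tz":0.15,"wx":0,"wy":0,"wz":0.009},{"tx":-0.12,"ty":0.04,"tz":0.3,"wx":0.004,"wy":0.004,"wz":0.009},{"tx":-0.2,"ty":0.06,"tz":0.45,"wx":0.004,"wy":0.004,"wz":0.009},{"tx":-0.26,"ty":0.09,"tz":0.6,"wx":0.004,"wy":0.004,"wz":0.009},{"tx":-0.321,"ty":0.108,"tz":0.745,"wx":0.004,"wy":0.004,"wz":0.009}]'
python3 - <<'E'
from held import *
print(get_obs()['eef_pos'])
c=capture('top');X=cloud(c);held(X,3.0,.016,z0=.075,tag='top')
im=cv2.resize(c['pixels'][140:250,155:250],None,fx=4.5,fy=4.5,interpolation=cv2.INTER_CUBIC)
d=capture('side');i2=cv2.resize(d['pixels'][115:225,195:290],None,fx=4.5,fy=4.5,interpolation=cv2.INTER_CUBIC)
cv2.imwrite('pics/r1.png',cv2.resize(np.hstack([im,i2]),(780,450)))
E
```

```text
time_s: 14.2
eef_pos: [0.4307, 0.3138, 0.0881]
tool_rot: [-0.04, 0.999, -0.001, -0.001]
contact_force: [-0.2, 0.5, -2.6]
opening: 0.0409
[0.43069377 0.31384961 0.08811707]
top 0.05 58 y -0.03 0.0123 mid -0.0088 mean -0.0103 ztop 0.3837
top 0.07 48 y -0.0293 0.0117 mid -0.0088 mean -0.0064 ztop 0.3674
top 0.09 48 y -0.0143 0.0119 mid -0.0012 mean -0.0028 ztop 0.026
top 0.11 48 y -0.0206 0.0149 mid -0.0028 mean -0.0042 ztop 0.0317
top 0.13 56 y -0.0211 0.0153 mid -0.0029 mean -0.0039 ztop 0.0311
top 0.15 41 y -0.0164 0.0101 mid -0.0031 mean -0.0037 ztop 0.0263
top 0.17 8 y -0.0154 0.0091 mid -0.0032 mean -0.0042 ztop 0.0255
xmax [0.161 0.162 0.162 0.162 0.162]
```

View pics/r1.png

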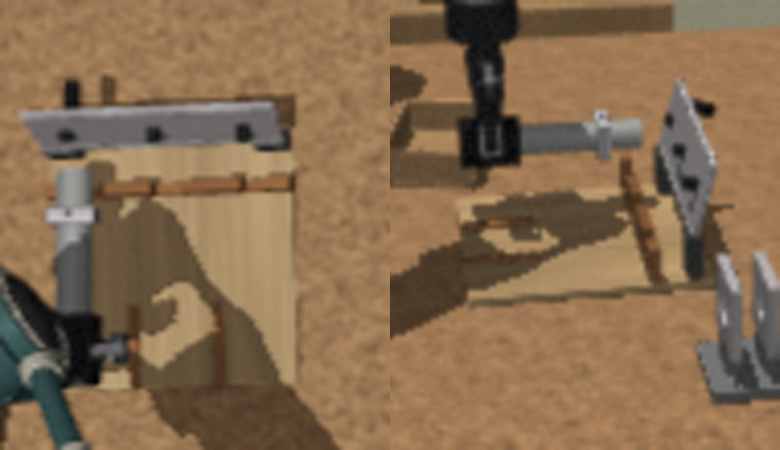

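The nose needs about 4 mm to the left relative to the notch. I'll correct it while descending, watching the force.

```bash
python3 -m handwheel '[{"tx":0,"ty":0.04,"tz":0,"wx":0,"wy":0,"wz":-0.011},{"tx":0,"ty":0.04,"tz":0.1,"wx":0,"wy":0,"wz":-0.011},{"tx":0,"ty":0.04,"tz":0.2,"wx":0,"wy":0,"wz":-0.011},{"tx":0,"ty":0.04,"tz":0.3,"wx":0,"wy":0,"wz":-0.011},{"tx":0,"ty":0.04,"tz":0.35,"wx":0,"wy":0,"wz":-0.011}]'
python3 -m handwheel '[{"tx":0,"ty":0,"tz":0.06,"wx":0,"wy":0,"wz":0},{"tx":0,"ty":0,"tz":0.12,"wx":0,"wy":0,"wz":0},{"tx":0,"ty":0,"tz":0.18,"wx":0,"wy":0,"wz":0},{"tx":0,"ty":0,"tz":0.24,"wx":0,"wy":0,"wz":0},{"tx":0,"ty":0,"tz":0.3,"wx":0,"wy":0,"wz":0}]'
python3 -m handwheel '[{"tx":0,"ty":0,"tz":0.03,"wx":0,"wy":0,"wz":0},{"tx":0,"ty":0,"tz":0.06,"wx":0,"wy":0,"wz":0},{"tx":0,"ty":0,"tz":0.09,"wx":0,"wy":0,"wz":0},{"tx":0,"ty":0,"tz":0.1,"wx":0,"wy":0,"wz":0},{"tx":0,"ty":0,"tz":0.1,"wx":0,"wy":0,"wz":0}]'
```

```text
time_s: 14.72
eef_pos: [0.4287, 0.316, 0.0595]
tool_rot: [-0.044, 0.999, -0.002, -0.002]
contact_force: [0.5, 0.4, -2.9]
opening: 0.0408
time_s: 15.13
eef_pos: [0.4296, 0.3165, 0.0365]
tool_rot: [-0.044, 0.999, -0.002, -0.001]
contact_force: [0.8, -0.8, -2.0]
opening: 0.0402
time_s: 15.55
eef_pos: [0.4294, 0.3163, 0.0287]
tool_rot: [-0.044, 0.999, -0.002, -0.002]
contact_force: [0.1, -0.0, -2.3]
opening: 0.0407
```

Free so far. Continuing down gently until it seats.

```bash
python3 -m handwheel '[{"tx":0,"ty":0,"tz":0.01,"wx":0,"wy":0,"wz":0},{"tx":0,"ty":0,"tz":0.02,"wx":0,"wy":0,"wz":0},{"tx":0,"ty":0,"tz":0.03,"wx":0,"wy":0,"wz":0},{"tx":0,"ty":0,"tz":0.04,"wx":0,"wy":0,"wz":0},{"tx":0,"ty":0,"tz":0.04,"wx":0,"wy":0,"wz":0}]'
python3 -m handwheel '[{"tx":0,"ty":0,"tz":0.01,"wx":0,"wy":0,"wz":0},{"tx":0,"ty":0,"tz":0.02,"wx":0,"wy":0,"wz":0},{"tx":0,"ty":0,"tz":0.03,"wx":0,"wy":0,"wz":0},{"tx":0,"ty":0,"tz":0.03,"wx":0,"wy":0,"wz":0},{"tx":0,"ty":0,"tz":0.03,"wx":0,"wy":0,"wz":0}]'
python3 -m handwheel '[{"tx":0,"ty":0,"tz":0.01,"wx":0,"wy":0,"wz":0},{"tx":0,"ty":0,"tz":0.02,"wx":0,"wy":0,"wz":0},{"tx":0,"ty":0,"tz":0.03,"wx":0,"wy":0,"wz":0},{"tx":0,"ty":0,"tz":0.03,"wx":0,"wy":0,"wz":0},{"tx":0,"ty":0,"tz":0.03,"wx":0,"wy":0,"wz":0}]'
```

```text
time_s: 15.97
eef_pos: [0.4294, 0.3163, 0.0255]
tool_rot: [-0.044, 0.999, -0.002, -0.002]
contact_force: [0.3, -0.2, -3.1]
opening: 0.0406
time_s: 16.38
eef_pos: [0.4297, 0.3165, 0.0242]
tool_rot: [-0.044, 0.999, -0.002, -0.001]
contact_force: [-3.1, -2.2, 5.0]
opening: 0.0404
time_s: 16.8
eef_pos: [0.4297, 0.3165, 0.0242]
tool_rot: [-0.044, 0.999, -0.002, -0.002]
contact_force: [-9.2, -6.1, 22.2]
opening: 0.0403
```

Seated: TCP stopped at 0.0242, with the force rising to 22 N. Releasing, lifting and heading for the thin driver.

```bash
python3 -m handwheel '[{"tx":0,"ty":0,"tz":-0.03,"wx":0,"wy":0,"wz":0},{"tx":0,"ty":0,"tz":-0.03,"wx":0,"wy":0,"wz":0},{"tx":0,"ty":0,"tz":-0.03,"wx":0,"wy":0,"wz":0},{"tx":0,"ty":0,"tz":-0.03,"wx":0,"wy":0,"wz":0},{"tx":0,"ty":0,"tz":-0.03,"wx":0,"wy":0,"wz":0}]' 0.8
python3 -m handwheel '[{"tx":0,"ty":0,"tz":0,"wx":0,"wy":0,"wz":0},{"tx":0,"ty":0,"tz":-0.2,"wx":0,"wy":0,"wz":0},{"tx":0,"ty":0,"tz":-0.4,"wx":0,"wy":0,"wz":0},{"tx":0,"ty":0,"tz":-0.7,"wx":0,"wy":0,"wz":0},{"tx":0,"ty":0,"tz":-1,"wx":0,"wy":0,"wz":0}]'
python3 -m handwheel '[{"tx":0,"ty":-0.1,"tz":-0.15,"wx":0,"wy":0,"wz":0},{"tx":0,"ty":-0.3,"tz":-0.3,"wx":0,"wy":0,"wz":0},{"tx":0,"ty":-0.5,"tz":-0.45,"wx":0,"wy":0,"wz":0},{"tx":0,"ty":-0.75,"tz":-0.6,"wx":0,"wy":0,"wz":0},{"tx":0,"ty":-1,"tz":-0.6,"wx":0,"wy":0,"wz":0}]'
python3 -m handwheel '[{"tx":0,"ty":-0.2,"tz":0,"wx":0,"wy":0,"wz":0},{"tx":0,"ty":-0.4,"tz":0,"wx":0,"wy":0,"wz":0},{"tx":0,"ty":-0.6,"tz":0,"wx":0,"wy":0,"wz":0},{"tx":0,"ty":-0.8,"tz":0,"wx":0,"wy":0,"wz":0},{"tx":0,"ty":-1,"tz":0,"wx":0,"wy":0,"wz":0}]'
python3 -m handwheel '[{"tx":0,"ty":-0.2,"tz":0,"wx":0,"wy":0,"wz":0},{"tx":0,"ty":-0.4,"tz":0,"wx":0,"wy":0,"wz":0},{"tx":0,"ty":-0.6,"tz":0,"wx":0,"wy":0,"wz":0},{"tx":0,"ty":-0.8,"tz":0,"wx":0,"wy":0,"wz":0},{"tx":0,"ty":-1,"tz":0,"wx":0,"wy":0,"wz":0}]'
python3 -m handwheel '[{"tx":0,"ty":-0.2,"tz":0,"wx":0,"wy":0,"wz":0},{"tx":0,"ty":-0.4,"tz":0,"wx":0,"wy":0,"wz":0},{"tx":0,"ty":-0.6,"tz":0,"wx":0,"wy":0,"wz":0},{"tx":0,"ty":-0.8,"tz":0,"wx":0,"wy":0,"wz":0},{"tx":0,"ty":-1,"tz":0,"wx":0,"wy":0,"wz":0}]'
python3 -m handwheel '[{"tx":0,"ty":-0.2,"tz":0,"wx":0,"wy":0,"wz":0.1},{"tx":0,"ty":-0.4,"tz":0,"wx":0,"wy":0,"wz":0.2},{"tx":0,"ty":-0.6,"tz":0,"wx":0,"wy":0,"wz":0.3},{"tx":0,"ty":-0.8,"tz":0,"wx":0,"wy":0,"wz":0.4},{"tx":0,"ty":-1,"tz":0,"wx":0,"wy":0,"wz":0.5}]'
cat > slot.py <<'E'
from held import *
def slots(X,g):
    "placed drivers: pilot & grip in rack frame"
    a=np.radians(3.0);o=np.array([.535,.241]);ax=np.array([np.cos(a),np.sin(a)]);n=np.array([-ax[1],ax[0]])
    S=X.reshape(-1,3);D=S[:,:2]-o;x=D@ax;y=D@n;z=S[:,2]
    for nm,yc,r in (('large',.08,.016),('med',0,.012),('small',-.08,.008)):
        for lo,hi in ((-.135,-.07),(-.06,-.03),(-.01,.03),(.052,.07)):
            k=(x>lo)&(x<hi)&(abs(y-yc)<.03)&(z>.03)&(z<.075)
            if k.sum()>3: print(nm,lo,k.sum(),'ymid',((y[k].min()+y[k].max())/2-yc).round(4),'mean',(y[k].mean()-yc).round(4),'ztop',np.percentile(z[k],90).round(4),'xmax',x[k].max().round(4),'x',x[k].min().round(4))
E
python3 - <<'E'
from slot import *
print(get_obs()['eef_pos'])
c=grips();X=cloud(c);slots(X,0)
print(plan([.455,-.2473,.13],R=RY(138.5)))
E
```

```text
time_s: 17.22
eef_pos: [0.4294, 0.3163, 0.0229]
tool_rot: [-0.044, 0.999, -0.002, -0.002]
contact_force: [-0.1, 0.7, -0.1]
opening: 0.0685
time_s: 17.63
eef_pos: [0.4288, 0.3161, 0.1029]
tool_rot: [-0.044, 0.999, -0.002, -0.003]
contact_force: [-0.1, 0.5, -0.1]
opening: 0.068
time_s: 18.05
eef_pos: [0.4383, 0.2368, 0.1537]
tool_rot: [-0.045, 0.999, -0.001, 0.0]
contact_force: [1.0, -0.2, 1.0]
opening: 0.0685
time_s: 18.47
eef_pos: [0.4435, 0.156, 0.1511]
tool_rot: [-0.044, 0.999, -0.002, -0.002]
contact_force: [0.4, 0.4, -0.1]
opening: 0.0684
time_s: 18.88
eef_pos: [0.4504, 0.0764, 0.1513]
tool_rot: [-0.044, 0.999, -0.002, -0.002]
contact_force: [0.5, -0.0, 0.2]
opening: 0.0685
time_s: 19.3
eef_pos: [0.4574, -0.0032, 0.1516]
tool_rot: [-0.044, 0.999, -0.002, -0.002]
contact_force: [0.5, -0.1, -0.4]
opening: 0.0681
time_s: 19.72
eef_pos: [0.4644, -0.0828, 0.1518]
tool_rot: [0.154, 0.988, -0.002, -0.002]
contact_force: [-0.7, 0.2, 0.1]
opening: 0.068
[ 0.46441013 -0.08275152  0.15182514]
grip 183 [ 454.8 -247.5] [42.3 65.2] 49.3
grip 176 [ 440.4 -366.3] [42.  66.1] 59.9
large -0.135 189 ymid -0.0 mean -0.0002 ztop 0.0557 xmax -0.0703 x -0.1326
large -0.06 60 ymid 0.0004 mean -0.0004 ztop 0.0489 xmax -0.0321 x -0.0598
large -0.01 94 ymid -0.0014 mean -0.0019 ztop 0.0529 xmax 0.0291 x -0.0098
large 0.052 23 ymid -0.0007 mean -0.0002 ztop 0.0503 xmax 0.0597 x 0.052
med 0.052 4 ymid 0.0217 mean 0.0218 ztop 0.0495 xmax 0.053 x 0.0526
small 0.052 5 ymid 0.0193 mean 0.0195 ztop 0.05 xmax 0.0545 x 0.053
(array([-0.506, -1.967,  0.287]), array([-0.008, -0.   ,  0.524]))
```

```bash
python3 -m handwheel '[{"tx":-0.05,"ty":-0.2,"tz":0,"wx":0,"wy":0,"wz":0.05},{"tx":-0.1,"ty":-0.4,"tz":0,"wx":0,"wy":0,"wz":0.1},{"tx":-0.15,"ty":-0.6,"tz":0,"wx":0,"wy":0,"wz":0.15},{"tx":-0.2,"ty":-0.8,"tz":0,"wx":0,"wy":0,"wz":0.2},{"tx":-0.25,"ty":-0.98,"tz":0,"wx":-0.008,"wy":0,"wz":0.262}]' 0.8
python3 -m handwheel '[{"tx":-0.09,"ty":-0.2,"tz":0.05,"wx":0,"wy":0,"wz":0.05},{"tx":-0.18,"ty":-0.4,"tz":0.1,"wx":0,"wy":0,"wz":0.1},{"tx":-0.27,"ty":-0.6,"tz":0.2,"wx":0,"wy":0,"wz":0.15},{"tx":-0.36,"ty":-0.8,"tz":0.25,"wx":0,"wy":0,"wz":0.2},{"tx":-0.452,"ty":-0.914,"tz":0.287,"wx":0,"wy":0,"wz":0.262}]'
python3 - <<'E'
from h import *
print(get_obs()['eef_pos'],plan([.455,-.2473,.012],R=RY(138.5)))
E
```

```text
time_s: 20.18
eef_pos: [0.46, -0.163, 0.1522]
tool_rot: [0.253, 0.968, 0.001, -0.001]
contact_force: [-0.2, 0.8, -0.1]
opening: 0.0684
time_s: 20.6
eef_pos: [0.4551, -0.2448, 0.1283]
tool_rot: [0.351, 0.936, 0.001, -0.002]
contact_force: [0.1, -0.3, -0.1]
opening: 0.0682
[ 0.45509697 -0.24476412  0.12833534] (array([-0.025, -0.026,  1.454]), array([ 0.001, -0.005,  0.008]))
```

```bash
python3 -m handwheel '[{"tx":-0.025,"ty":-0.026,"tz":0.2,"wx":0,"wy":-0.005,"wz":0.008},{"tx":-0.025,"ty":-0.026,"tz":0.4,"wx":0,"wy":-0.005,"wz":0.008},{"tx":-0.025,"ty":-0.026,"tz":0.6,"wx":0,"wy":-0.005,"wz":0.008},{"tx":-0.025,"ty":-0.026,"tz":0.8,"wx":0,"wy":-0.005,"wz":0.008},{"tx":-0.025,"ty":-0.026,"tz":1,"wx":0,"wy":-0.005,"wz":0.008}]'
python3 -m handwheel '[{"tx":0,"ty":0,"tz":0.15,"wx":0,"wy":0,"wz":0},{"tx":0,"ty":0,"tz":0.3,"wx":0,"wy":0,"wz":0},{"tx":0,"ty":0,"tz":0.4,"wx":0,"wy":0,"wz":0},{"tx":0,"ty":0,"tz":0.45,"wx":0,"wy":0,"wz":0},{"tx":0,"ty":0,"tz":0.45,"wx":0,"wy":0,"wz":0}]'
python3 -m handwheel '[{"tx":0,"ty":0,"tz":0,"wx":0,"wy":0,"wz":0},{"tx":0,"ty":0,"tz":0,"wx":0,"wy":0,"wz":0},{"tx":0,"ty":0,"tz":0,"wx":0,"wy":0,"wz":0},{"tx":0,"ty":0,"tz":0,"wx":0,"wy":0,"wz":0},{"tx":0,"ty":0,"tz":0,"wx":0,"wy":0,"wz":0}]' 0 100
python3 -m handwheel '[{"tx":0,"ty":0,"tz":0,"wx":0,"wy":0,"wz":0},{"tx":0,"ty":0,"tz":0,"wx":0,"wy":0,"wz":0},{"tx":0,"ty":0,"tz":0,"wx":0,"wy":0,"wz":0},{"tx":0,"ty":0,"tz":0,"wx":0,"wy":0,"wz":0},{"tx":0,"ty":0,"tz":0,"wx":0,"wy":0,"wz":0}]'
python3 -m handwheel '[{"tx":0,"ty":0,"tz":-0.2,"wx":0,"wy":0,"wz":0},{"tx":0,"ty":0,"tz":-0.4,"wx":0,"wy":0,"wz":0},{"tx":0,"ty":0,"tz":-0.6,"wx":0,"wy":0,"wz":0},{"tx":0,"ty":0,"tz":-0.8,"wx":0,"wy":0,"wz":0},{"tx":0,"ty":0,"tz":-1,"wx":0,"wy":0,"wz":0}]'
python3 - <<'E'
from held import *
o=get_obs();print(o['eef_pos'],o['contact_force'],o['wrist_torque'])
X=cloud(capture('top'));yaw=np.degrees(2*np.arctan2(o['tool_rot'][0],o['tool_rot'][1]));yaw=180-yaw;print('tool yaw',yaw)
held(X,yaw-180,.008,tag='top',z0=.07)
a=np.radians(3.4);e=np.array([.6353,-.0372]);ax=np.array([np.cos(a),np.sin(a)])
print(plan([*(e-ax*(.1625+.03)),.069],R=RY(183.4)))
E
```

```text
time_s: 21.02
eef_pos: [0.456, -0.2463, 0.0484]
tool_rot: [0.353, 0.936, 0.0, 0.001]
contact_force: [-0.7, 0.1, 0.5]
opening: 0.0679
time_s: 21.43
eef_pos: [0.4562, -0.2461, 0.0127]
tool_rot: [0.353, 0.936, 0.0, 0.0]
contact_force: [-0.6, 0.0, 0.5]
opening: 0.0684
time_s: 21.85
eef_pos: [0.4579, -0.2472, 0.015]
tool_rot: [0.353, 0.936, 0.0, 0.003]
contact_force: [-1.4, 0.1, 6.2]
opening: 0.0402
time_s: 22.27
eef_pos: [0.4579, -0.2472, 0.015]
tool_rot: [0.353, 0.936, 0.0, 0.003]
contact_force: [-1.0, 0.5, 6.6]
opening: 0.0406
time_s: 22.68
eef_pos: [0.4557, -0.2459, 0.0936]
tool_rot: [0.353, 0.936, 0.001, 0.0]
contact_force: [-0.7, -0.2, -2.1]
opening: 0.0403
[ 0.45573875 -0.2459186   0.0936055 ] [-0.6610431  -0.23675923 -2.0513992 ] [0.06112917 0.05993312 0.04046192]
tool yaw 138.62555162498126
top 0.09 18 y -0.0079 0.0058 mid -0.0011 mean -0.0008 ztop 0.0125
top 0.11 24 y -0.0087 0.0066 mid -0.001 mean -0.0011 ztop 0.0143
top 0.13 71 y -0.0218 0.0199 mid -0.0009 mean 0.0003 ztop 0.027
top 0.15 19 y -0.0211 0.0048 mid -0.0081 mean -0.0026 ztop 0.0133
xmax [0.154 0.155 0.157 0.157 0.157]
(array([1.782, 1.74 , 0.345]), array([-0.   ,  0.008, -0.995]))
```

```bash
python3 -m handwheel '[{"tx":0.2,"ty":0.2,"tz":0,"wx":0,"wy":0,"wz":-0.1},{"tx":0.4,"ty":0.4,"tz":0,"wx":0,"wy":0,"wz":-0.2},{"tx":0.6,"ty":0.6,"tz":0,"wx":0,"wy":0,"wz":-0.3},{"tx":0.8,"ty":0.8,"tz":0,"wx":0,"wy":0,"wz":-0.4},{"tx":1,"ty":1,"tz":0,"wx":0,"wy":0,"wz":-0.4975}]'
python3 -m handwheel '[{"tx":0.09,"ty":0.2,"tz":0,"wx":0,"wy":0,"wz":-0.1},{"tx":0.18,"ty":0.4,"tz":0,"wx":0,"wy":0,"wz":-0.2},{"tx":0.27,"ty":0.6,"tz":0,"wx":0,"wy":0,"wz":-0.3},{"tx":0.36,"ty":0.8,"tz":0,"wx":0,"wy":0,"wz":-0.4},{"tx":0.441,"ty":0.982,"tz":0,"wx":0,"wy":0,"wz":-0.4975}]'
python3 -m handwheel '[{"tx":0,"ty":0,"tz":0.1,"wx":0,"wy":0,"wz":0},{"tx":0,"ty":0,"tz":0.2,"wx":0,"wy":0,"wz":0},{"tx":0,"ty":0,"tz":0.3,"wx":0,"wy":0,"wz":0},{"tx":0,"ty":0,"tz":0.32,"wx":0,"wy":0,"wz":0},{"tx":0,"ty":0,"tz":0.32,"wx":0,"wy":0,"wz":0}]'
python3 - <<'E'
from held import *
a=np.radians(3.4);e=np.array([.6353,-.0372]);ax=np.array([np.cos(a),np.sin(a)])
o=get_obs();print(o['eef_pos'],plan([*(e-ax*(.1625+.03)),.069],R=RY(183.4)))
X=cloud(capture('top'))
held(X,3.4,.008,tag='top',z0=.05)
E
```

```text
time_s: 23.15
eef_pos: [0.4484, -0.1324, 0.0925]
tool_rot: [0.163, 0.987, 0.0, 0.001]
contact_force: [0.1, 0.5, -2.9]
opening: 0.0406
time_s: 23.57
eef_pos: [0.4405, -0.0467, 0.0925]
tool_rot: [-0.032, 0.999, 0.0, 0.001]
contact_force: [0.9, -0.7, -2.2]
opening: 0.0407
time_s: 23.98
eef_pos: [0.4404, -0.0483, 0.0664]
tool_rot: [-0.029, 1.0, 0.0, -0.0]
contact_force: [-0.9, -0.2, -2.7]
opening: 0.0404
[ 0.44041418 -0.04825756  0.06636509] (array([-0.034, -0.006, -0.033]), array([ 0.   , -0.001, -0.002]))
top 0.05 12 y -0.0051 0.0064 mid 0.0007 mean 0.0007 ztop 0.0161
top 0.07 24 y -0.006 0.0092 mid 0.0016 mean 0.0005 ztop 0.0164
top 0.09 28 y -0.007 0.0088 mid 0.0009 mean 0.0013 ztop 0.0168
top 0.11 22 y -0.0073 0.0078 mid 0.0002 mean 0.0011 ztop 0.0147
top 0.13 53 y -0.0202 0.0211 mid 0.0004 mean -0.0001 ztop 0.0296
top 0.15 27 y -0.0197 0.0172 mid -0.0012 mean -0.0005 ztop 0.0274
xmax [0.155 0.158 0.159 0.159 0.159]
```

Aligned. Pushing through the rings, with force readouts.

```bash
python3 -m handwheel '[{"tx":-0.1,"ty":0,"tz":0,"wx":0,"wy":0,"wz":0},{"tx":-0.2,"ty":0,"tz":0,"wx":0,"wy":0,"wz":0},{"tx":-0.3,"ty":0,"tz":0,"wx":0,"wy":0,"wz":0},{"tx":-0.4,"ty":0,"tz":0,"wx":0,"wy":0,"wz":0},{"tx":-0.5,"ty":0,"tz":0,"wx":0,"wy":0,"wz":0}]'
python3 -m handwheel '[{"tx":-0.08,"ty":0,"tz":0,"wx":0,"wy":0,"wz":0},{"tx":-0.16,"ty":0,"tz":0,"wx":0,"wy":0,"wz":0},{"tx":-0.24,"ty":0,"tz":0,"wx":0,"wy":0,"wz":0},{"tx":-0.32,"ty":0,"tz":0,"wx":0,"wy":0,"wz":0},{"tx":-0.4,"ty":0,"tz":0,"wx":0,"wy":0,"wz":0}]'
python3 - <<'E'
from held import *
o=get_obs();print(o['eef_pos'],o['contact_force'],o['wrist_torque'])
X=cloud(capture('top'))
held(X,3.4,.008,tag='top',z0=.05)
E
```

```text
time_s: 24.45
eef_pos: [0.4832, -0.0455, 0.0685]
tool_rot: [-0.03, 1.0, -0.0, 0.002]
contact_force: [0.5, 0.7, -2.5]
opening: 0.0404
time_s: 24.87
eef_pos: [0.5131, -0.0436, 0.0676]
tool_rot: [-0.03, 1.0, -0.0, 0.0]
contact_force: [-4.2, -1.0, -1.3]
opening: 0.0406
[ 0.51311795 -0.04355644  0.0676377 ] [-4.17683642 -1.01566228 -1.25066088] [-0.17716948  0.6166635  -0.05991288]
top 0.07 15 y -0.006 0.0091 mid 0.0016 mean 0.0017 ztop 0.0174
top 0.09 28 y -0.007 0.0087 mid 0.0008 mean 0.0005 ztop 0.0167
top 0.11 55 y -0.0188 0.0188 mid -0.0 mean -0.0006 ztop 0.032
top 0.13 70 y -0.0296 0.0294 mid -0.0001 mean 0.0017 ztop 0.0477
top 0.15 70 y -0.0285 0.0279 mid -0.0003 mean 0.0001 ztop 0.0458
top 0.17 19 y -0.0277 0.0274 mid -0.0002 mean 0.0009 ztop 0.0486
xmax [0.163 0.164 0.164 0.164 0.165]
```

```bash
python3 -m handwheel '[{"tx":-0.08,"ty":0,"tz":0,"wx":0,"wy":0,"wz":0},{"tx":-0.16,"ty":0,"tz":0,"wx":0,"wy":0,"wz":0},{"tx":-0.24,"ty":0,"tz":0,"wx":0,"wy":0,"wz":0},{"tx":-0.3,"ty":0,"tz":0,"wx":0,"wy":0,"wz":0},{"tx":-0.35,"ty":0,"tz":0,"wx":0,"wy":0,"wz":0}]'
python3 -m handwheel '[{"tx":-0.05,"ty":0,"tz":0,"wx":0,"wy":0,"wz":0},{"tx":-0.1,"ty":0,"tz":0,"wx":0,"wy":0,"wz":0},{"tx":-0.15,"ty":0,"tz":0,"wx":0,"wy":0,"wz":0},{"tx":-0.2,"ty":0,"tz":0,"wx":0,"wy":0,"wz":0},{"tx":-0.25,"ty":0,"tz":0,"wx":0,"wy":0,"wz":0}]'
```

```text
time_s: 25.33
eef_pos: [0.5418, -0.042, 0.0679]
tool_rot: [-0.03, 1.0, -0.0, 0.001]
contact_force: [-4.3, -1.4, -3.6]
opening: 0.0402
time_s: 25.75
eef_pos: [0.5617, -0.0407, 0.0682]
tool_rot: [-0.03, 1.0, -0.0, 0.001]
contact_force: [-3.7, -2.4, -3.6]
opening: 0.0407
```

```bash
python3 -m handwheel '[{"tx":-0.03,"ty":0,"tz":0,"wx":0,"wy":0,"wz":0},{"tx":-0.06,"ty":0,"tz":0,"wx":0,"wy":0,"wz":0},{"tx":-0.09,"ty":0,"tz":0,"wx":0,"wy":0,"wz":0},{"tx":-0.12,"ty":0,"tz":0,"wx":0,"wy":0,"wz":0},{"tx":-0.15,"ty":0,"tz":0,"wx":0,"wy":0,"wz":0}]'
python3 -m handwheel '[{"tx":-0.01,"ty":0,"tz":0,"wx":0,"wy":0,"wz":0},{"tx":-0.02,"ty":0,"tz":0,"wx":0,"wy":0,"wz":0},{"tx":-0.03,"ty":0,"tz":0,"wx":0,"wy":0,"wz":0},{"tx":-0.04,"ty":0,"tz":0,"wx":0,"wy":0,"wz":0},{"tx":-0.04,"ty":0,"tz":0,"wx":0,"wy":0,"wz":0}]'
python3 -m handwheel '[{"tx":-0.01,"ty":0,"tz":0,"wx":0,"wy":0,"wz":0},{"tx":-0.02,"ty":0,"tz":0,"wx":0,"wy":0,"wz":0},{"tx":-0.03,"ty":0,"tz":0,"wx":0,"wy":0,"wz":0},{"tx":-0.03,"ty":0,"tz":0,"wx":0,"wy":0,"wz":0},{"tx":-0.03,"ty":0,"tz":0,"wx":0,"wy":0,"wz":0}]'
```

```text
time_s: 26.17
eef_pos: [0.5737, -0.04, 0.0683]
tool_rot: [-0.03, 1.0, -0.0, 0.001]
contact_force: [-3.2, -1.6, -3.9]
opening: 0.0401
time_s: 26.58
eef_pos: [0.5752, -0.0398, 0.0681]
tool_rot: [-0.03, 1.0, -0.0, -0.0]
contact_force: [-8.6, -1.8, -0.5]
opening: 0.0407
time_s: 27.0
eef_pos: [0.5752, -0.0398, 0.0677]
tool_rot: [-0.03, 1.0, 0.0, -0.003]
contact_force: [-15.0, -3.0, 2.8]
opening: 0.0404
```

Stopped at 102 mm depth, so this is the small driver. Withdrawing and carrying it to the small slot.

```bash
python3 -m handwheel '[{"tx":0.1,"ty":0,"tz":0,"wx":0,"wy":0,"wz":0},{"tx":0.3,"ty":0,"tz":0,"wx":0,"wy":0,"wz":0},{"tx":0.5,"ty":0,"tz":0,"wx":0,"wy":0,"wz":0},{"tx":0.7,"ty":0,"tz":0,"wx":0,"wy":0,"wz":0},{"tx":0.9,"ty":0,"tz":0,"wx":0,"wy":0,"wz":0}]'
python3 -m handwheel '[{"tx":0.2,"ty":0,"tz":0,"wx":0,"wy":0,"wz":0},{"tx":0.4,"ty":0,"tz":0,"wx":0,"wy":0,"wz":0},{"tx":0.6,"ty":0,"tz":0,"wx":0,"wy":0,"wz":0},{"tx":0.75,"ty":0,"tz":0,"wx":0,"wy":0,"wz":0},{"tx":0.75,"ty":0,"tz":0,"wx":0,"wy":0,"wz":0}]'
python3 -m handwheel '[{"tx":0,"ty":0,"tz":-0.2,"wx":0,"wy":0,"wz":0},{"tx":0,"ty":0,"tz":-0.4,"wx":0,"wy":0,"wz":0},{"tx":0,"ty":0.1,"tz":-0.6,"wx":0,"wy":0,"wz":0},{"tx":0,"ty":0.3,"tz":-0.8,"wx":0,"wy":0,"wz":0},{"tx":0,"ty":0.5,"tz":-0.8,"wx":0,"wy":0,"wz":0}]'
python3 -m handwheel '[{"tx":0,"ty":0.2,"tz":0,"wx":0,"wy":0,"wz":0},{"tx":0,"ty":0.4,"tz":0,"wx":0,"wy":0,"wz":0},{"tx":0,"ty":0.6,"tz":0,"wx":0,"wy":0,"wz":0},{"tx":0,"ty":0.8,"tz":0,"wx":0,"wy":0,"wz":0},{"tx":0,"ty":1,"tz":0,"wx":0,"wy":0,"wz":0}]'
python3 -m handwheel '[{"tx":0,"ty":0.2,"tz":0,"wx":0,"wy":0,"wz":0},{"tx":0,"ty":0.4,"tz":0,"wx":0,"wy":0,"wz":0},{"tx":0,"ty":0.6,"tz":0,"wx":0,"wy":0,"wz":0},{"tx":0,"ty":0.8,"tz":0,"wx":0,"wy":0,"wz":0},{"tx":0,"ty":1,"tz":0,"wx":0,"wy":0,"wz":0}]'
python3 - <<'E'
from held import *
o=get_obs();print(o['contact_force'],o['opening'],plan([.4393,.1559,.09],R=RY(183)))
held(cloud(capture('top')),2*np.degrees(-o['tool_rot'][0]),.008,tag='top',z0=.09)
E
```

```text
time_s: 27.42
eef_pos: [0.5088, -0.0438, 0.0694]
tool_rot: [-0.03, 1.0, -0.0, 0.004]
contact_force: [0.1, 0.5, -2.8]
opening: 0.0404
time_s: 27.83
eef_pos: [0.446, -0.0473, 0.0682]
tool_rot: [-0.029, 1.0, -0.0, 0.002]
contact_force: [-0.7, -0.6, -2.5]
opening: 0.0402
time_s: 28.25
eef_pos: [0.4495, -0.0075, 0.1366]
tool_rot: [-0.029, 1.0, -0.0, 0.006]
contact_force: [1.7, -0.4, -2.8]
opening: 0.0402
time_s: 28.67
eef_pos: [0.4419, 0.0736, 0.1329]
tool_rot: [-0.03, 1.0, 0.0, 0.003]
contact_force: [0.1, 0.5, -2.3]
opening: 0.0402
time_s: 29.08
eef_pos: [0.437, 0.1539, 0.1328]
tool_rot: [-0.03, 1.0, 0.001, 0.003]
contact_force: [-0.2, -0.6, -1.9]
opening: 0.0405
[-0.15399964 -0.56953434 -1.89279733] 0.04054695810960604 (array([-0.028,  0.023,  0.535]), array([0.001, 0.007, 0.009]))
top 0.05 16 y -0.0222 0.0165 mid -0.0028 mean -0.0146 ztop 0.0293
top 0.07 20 y -0.0094 0.0045 mid -0.0024 mean -0.0014 ztop 0.0162
top 0.09 24 y -0.0076 0.0044 mid -0.0016 mean -0.0019 ztop 0.0162
top 0.11 20 y -0.0081 0.0034 mid -0.0024 mean -0.0026 ztop 0.0161
top 0.13 23 y -0.0092 0.0025 mid -0.0034 mean -0.0033 ztop 0.019
top 0.15 21 y -0.0097 0.0058 mid -0.0019 mean -0.0032 ztop 0.017
top 0.17 5 y -0.0089 0.0051 mid -0.0019 mean -0.0022 ztop 0.0128
xmax [0.16  0.161 0.161 0.161 0.161]
```

```bash
python3 -m handwheel '[{"tx":-0.02,"ty":0.02,"tz":0.1,"wx":0,"wy":0.007,"wz":0},{"tx":-0.03,"ty":0.04,"tz":0.25,"wx":0,"wy":0.007,"wz":0},{"tx":-0.03,"ty":0.04,"tz":0.4,"wx":0,"wy":0.007,"wz":0},{"tx":-0.03,"ty":0.04,"tz":0.55,"wx":0,"wy":0.007,"wz":0},{"tx":-0.03,"ty":0.04,"tz":0.6,"wx":0,"wy":0.007,"wz":0}]'
python3 - <<'E'
from held import *
o=get_obs();print(o['eef_pos'])
c=capture('top');X=cloud(c);held(X,2*np.degrees(-o['tool_rot'][0]),.008,tag='top',z0=.07)
im=cv2.resize(c['pixels'][145:245,160:240],None,fx=6,fy=6,interpolation=cv2.INTER_CUBIC);cv2.imwrite('pics/r2.png',im)
E
```

```text
time_s: 29.55
eef_pos: [0.4371, 0.1549, 0.0819]
tool_rot: [-0.029, 1.0, -0.001, -0.003]
contact_force: [0.5, 0.5, -2.9]
opening: 0.0403
[0.43707915 0.15485539 0.08191518]
top 0.05 14 y -0.0273 0.0222 mid -0.0026 mean -0.0166 ztop 0.3631
top 0.07 13 y -0.0061 0.005 mid -0.0006 mean -0.0011 ztop 0.0182
top 0.09 30 y -0.0071 0.0092 mid 0.001 mean 0.0009 ztop 0.014
top 0.11 25 y -0.0073 0.0087 mid 0.0007 mean 0.0001 ztop 0.0174
top 0.13 28 y -0.0077 0.0078 mid 0.0001 mean -0.0001 ztop 0.0154
top 0.15 20 y -0.0056 0.0068 mid 0.0006 mean 0.0005 ztop 0.0135
xmax [0.159 0.162 0.162 0.162 0.163]
```

View pics/r2.png

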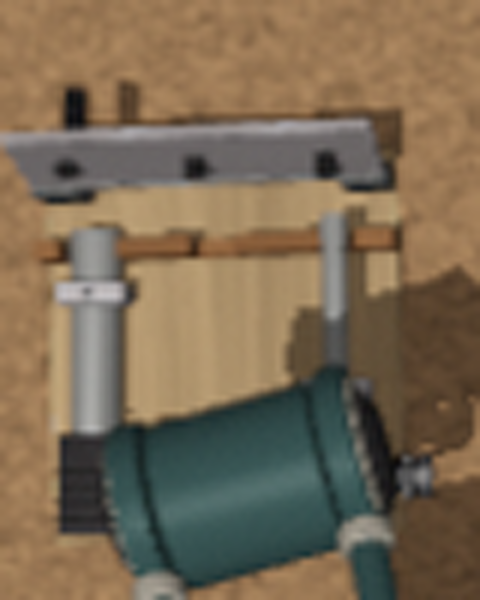

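The large driver is seated with its collar marked, and the thin pilot is centred over its notch. Descending.

```bash
python3 -m handwheel '[{"tx":-0.03,"ty":0,"tz":0.1,"wx":0,"wy":0,"wz":0},{"tx":-0.03,"ty":0,"tz":0.2,"wx":0,"wy":0,"wz":0},{"tx":-0.03,"ty":0,"tz":0.3,"wx":0,"wy":0,"wz":0},{"tx":-0.03,"ty":0,"tz":0.35,"wx":0,"wy":0,"wz":0},{"tx":-0.03,"ty":0,"tz":0.35,"wx":0,"wy":0,"wz":0}]'
python3 -m handwheel '[{"tx":0,"ty":0,"tz":0.05,"wx":0,"wy":0,"wz":0},{"tx":0,"ty":0,"tz":0.1,"wx":0,"wy":0,"wz":0},{"tx":0,"ty":0,"tz":0.15,"wx":0,"wy":0,"wz":0},{"tx":0,"ty":0,"tz":0.2,"wx":0,"wy":0,"wz":0},{"tx":0,"ty":0,"tz":0.2,"wx":0,"wy":0,"wz":0}]'
python3 -m handwheel '[{"tx":0,"ty":0,"tz":0.02,"wx":0,"wy":0,"wz":0},{"tx":0,"ty":0,"tz":0.04,"wx":0,"wy":0,"wz":0},{"tx":0,"ty":0,"tz":0.06,"wx":0,"wy":0,"wz":0},{"tx":0,"ty":0,"tz":0.08,"wx":0,"wy":0,"wz":0},{"tx":0,"ty":0,"tz":0.08,"wx":0,"wy":0,"wz":0}]'
```

```text
time_s: 30.02
eef_pos: [0.4389, 0.1553, 0.0546]
tool_rot: [-0.03, 1.0, -0.001, -0.003]
contact_force: [-0.2, -0.1, -3.5]
opening: 0.0403
time_s: 30.43
eef_pos: [0.4392, 0.1554, 0.039]
tool_rot: [-0.03, 1.0, -0.0, -0.002]
contact_force: [-0.3, 1.2, -2.3]
opening: 0.0403
time_s: 30.85
eef_pos: [0.4397, 0.1555, 0.0332]
tool_rot: [-0.03, 1.0, -0.0, -0.002]
contact_force: [-0.2, -0.1, -3.5]
opening: 0.0404
```

```bash
python3 -m handwheel '[{"tx":0,"ty":0,"tz":0.02,"wx":0,"wy":0,"wz":0},{"tx":0,"ty":0,"tz":0.04,"wx":0,"wy":0,"wz":0},{"tx":0,"ty":0,"tz":0.06,"wx":0,"wy":0,"wz":0},{"tx":0,"ty":0,"tz":0.07,"wx":0,"wy":0,"wz":0},{"tx":0,"ty":0,"tz":0.07,"wx":0,"wy":0,"wz":0}]'
python3 -m handwheel '[{"tx":0,"ty":0,"tz":0.01,"wx":0,"wy":0,"wz":0},{"tx":0,"ty":0,"tz":0.02,"wx":0,"wy":0,"wz":0},{"tx":0,"ty":0,"tz":0.03,"wx":0,"wy":0,"wz":0},{"tx":0,"ty":0,"tz":0.04,"wx":0,"wy":0,"wz":0},{"tx":0,"ty":0,"tz":0.04,"wx":0,"wy":0,"wz":0}]'
python3 -m handwheel '[{"tx":0,"ty":0,"tz":0.01,"wx":0,"wy":0,"wz":0},{"tx":0,"ty":0,"tz":0.02,"wx":0,"wy":0,"wz":0},{"tx":0,"ty":0,"tz":0.02,"wx":0,"wy":0,"wz":0},{"tx":0,"ty":0,"tz":0.02,"wx":0,"wy":0,"wz":0},{"tx":0,"ty":0,"tz":0.02,"wx":0,"wy":0,"wz":0}]'
```

```text
time_s: 31.27
eef_pos: [0.4396, 0.1555, 0.0276]
tool_rot: [-0.03, 1.0, -0.0, -0.002]
contact_force: [0.1, -0.8, -2.4]
opening: 0.0404
time_s: 31.68
eef_pos: [0.4401, 0.1557, 0.0252]
tool_rot: [-0.03, 1.0, -0.0, -0.001]
contact_force: [-0.5, -0.1, 0.9]
opening: 0.0406
time_s: 32.1
eef_pos: [0.4402, 0.1557, 0.025]
tool_rot: [-0.03, 1.0, -0.0, -0.001]
contact_force: [-6.3, -1.6, 15.2]
opening: 0.0406
```

Seated at 0.025. Releasing and going for the last driver.

```bash
python3 -m handwheel '[{"tx":0,"ty":0,"tz":-0.02,"wx":0,"wy":0,"wz":0},{"tx":0,"ty":0,"tz":-0.02,"wx":0,"wy":0,"wz":0},{"tx":0,"ty":0,"tz":-0.02,"wx":0,"wy":0,"wz":0},{"tx":0,"ty":0,"tz":-0.02,"wx":0,"wy":0,"wz":0},{"tx":0,"ty":0,"tz":-0.02,"wx":0,"wy":0,"wz":0}]' 0.8
python3 -m handwheel '[{"tx":0,"ty":0,"tz":0,"wx":0,"wy":0,"wz":0},{"tx":0,"ty":0,"tz":-0.2,"wx":0,"wy":0,"wz":0},{"tx":0,"ty":0,"tz":-0.4,"wx":0,"wy":0,"wz":0},{"tx":0,"ty":0,"tz":-0.7,"wx":0,"wy":0,"wz":0},{"tx":0,"ty":0,"tz":-1,"wx":0,"wy":0,"wz":0}]'
python3 -m handwheel '[{"tx":0,"ty":-0.1,"tz":-0.15,"wx":0,"wy":0,"wz":0},{"tx":0,"ty":-0.3,"tz":-0.3,"wx":0,"wy":0,"wz":0},{"tx":0,"ty":-0.5,"tz":-0.45,"wx":0,"wy":0,"wz":0},{"tx":0,"ty":-0.75,"tz":-0.6,"wx":0,"wy":0,"wz":0},{"tx":0,"ty":-1,"tz":-0.6,"wx":0,"wy":0,"wz":0}]'
python3 -m handwheel '[{"tx":0.05,"ty":-0.2,"tz":0,"wx":0,"wy":0,"wz":0},{"tx":0.1,"ty":-0.4,"tz":0,"wx":0,"wy":0,"wz":0},{"tx":0.1,"ty":-0.6,"tz":0,"wx":0,"wy":0,"wz":0},{"tx":0.1,"ty":-0.8,"tz":0,"wx":0,"wy":0,"wz":0},{"tx":0.1,"ty":-1,"tz":0,"wx":0,"wy":0,"wz":0}]'
python3 -m handwheel '[{"tx":0.05,"ty":-0.2,"tz":0,"wx":0,"wy":0,"wz":0},{"tx":0.1,"ty":-0.4,"tz":0,"wx":0,"wy":0,"wz":0},{"tx":0.1,"ty":-0.6,"tz":0,"wx":0,"wy":0,"wz":0},{"tx":0.1,"ty":-0.8,"tz":0,"wx":0,"wy":0,"wz":0},{"tx":0.1,"ty":-1,"tz":0,"wx":0,"wy":0,"wz":0}]'
python3 -m handwheel '[{"tx":0,"ty":-0.2,"tz":0,"wx":0,"wy":0,"wz":0},{"tx":0,"ty":-0.4,"tz":0,"wx":0,"wy":0,"wz":0},{"tx":0,"ty":-0.6,"tz":0,"wx":0,"wy":0,"wz":0},{"tx":0,"ty":-0.8,"tz":0,"wx":0,"wy":0,"wz":0},{"tx":0,"ty":-1,"tz":0,"wx":0,"wy":0,"wz":0}]'
python3 -m handwheel '[{"tx":0,"ty":-0.2,"tz":0,"wx":0,"wy":0,"wz":0.08},{"tx":0,"ty":-0.4,"tz":0,"wx":0,"wy":0,"wz":0.16},{"tx":0,"ty":-0.6,"tz":0,"wx":0,"wy":0,"wz":0.24},{"tx":0,"ty":-0.8,"tz":0,"wx":0,"wy":0,"wz":0.32},{"tx":0,"ty":-1,"tz":0,"wx":0,"wy":0,"wz":0.395}]'
python3 - <<'E'
from slot import *
c=grips();slots(cloud(c),0)
print(get_obs()['eef_pos'],plan([.440,-.3664,.13],R=RY(147.8)))
E
```

```text
time_s: 32.52
eef_pos: [0.4398, 0.1556, 0.0245]
tool_rot: [-0.03, 1.0, -0.0, -0.002]
contact_force: [-0.7, -0.5, -0.1]
opening: 0.0686
time_s: 32.93
eef_pos: [0.4391, 0.1553, 0.1046]
tool_rot: [-0.03, 1.0, -0.001, -0.003]
contact_force: [0.5, 0.2, 0.1]
opening: 0.0679
time_s: 33.35
eef_pos: [0.4467, 0.0755, 0.1553]
tool_rot: [-0.03, 1.0, -0.0, 0.001]
contact_force: [0.4, 0.4, -0.2]
opening: 0.0685
time_s: 33.77
eef_pos: [0.4415, -0.0054, 0.1526]
tool_rot: [-0.03, 1.0, -0.0, -0.002]
contact_force: [0.7, 0.2, -0.4]
opening: 0.0684
time_s: 34.18
eef_pos: [0.4382, -0.0856, 0.1526]
tool_rot: [-0.03, 1.0, -0.0, -0.002]
contact_force: [0.3, 0.7, -0.4]
opening: 0.0685
time_s: 34.6
eef_pos: [0.443, -0.1655, 0.1526]
tool_rot: [-0.03, 1.0, -0.0, -0.002]
contact_force: [-0.3, 0.3, -0.1]
opening: 0.0682
time_s: 35.02
eef_pos: [0.4478, -0.2453, 0.1526]
tool_rot: [0.127, 0.992, -0.0, -0.002]
contact_force: [0.7, -0.2, -0.7]
opening: 0.0683
large -0.135 189 ymid 0.0001 mean -0.0001 ztop 0.0556 xmax -0.0704 x -0.1325
large -0.06 62 ymid 0.0008 mean -0.0007 ztop 0.0481 xmax -0.0323 x -0.06
large -0.01 92 ymid -0.0011 mean -0.0021 ztop 0.0533 xmax 0.0294 x -0.0096
large 0.052 22 ymid -0.0002 mean -0.0036 ztop 0.0514 xmax 0.0602 x 0.0522
med 0.052 4 ymid 0.0217 mean 0.0216 ztop 0.0479 xmax 0.0529 x 0.0525
small -0.135 181 ymid 0.0021 mean 0.0015 ztop 0.0557 xmax -0.0722 x -0.1303
small -0.06 58 ymid 0.0013 mean 0.0007 ztop 0.0542 xmax -0.0307 x -0.0577
small -0.01 40 ymid 0.001 mean 0.0007 ztop 0.041 xmax 0.0267 x -0.0081
small 0.052 16 ymid 0.0095 mean 0.0054 ztop 0.0527 xmax 0.0613 x 0.0527
[ 0.44831077 -0.24795003  0.15288072] (array([-0.277, -1.457,  0.291]), array([-0.005, -0.001,  0.388]))
```

Both placed drivers read in place. The third grip isn't seen from the top, probably occluded by the arm, so I'll check the side view.

```bash
python3 - <<'E'
from h import *
c=capture('side');X=cloud(c);g=c['pixels'].astype(int).max(2)
M=((X[...,2]>.012)&(X[...,2]<.05)&(g<70)&(X[...,1]<-.28)&(X[...,1]>-.55)&(X[...,0]>.33)&(X[...,0]<.6)).astype(np.uint8)
n,l,s,_=cv2.connectedComponentsWithStats(M)
for i in range(1,n):
    if s[i,4]<80: continue
    Q=X[l==i];T=Q[Q[:,2]>.037];r=cv2.minAreaRect((T[:,:2]*1000).astype(np.float32));print(s[i],'top',len(T),np.round(r[0],1),np.round(r[1],1),round(r[2],1))
S0=np.load('/tmp/side0.npz');D=np.abs(c['pixels'].astype(int)-S0['p']).max(2)[230:290,205:285];print('changed px frac in driver_a window',(D>40).mean())
E
```

```text
[215 251  24  20 312] top 142 [ 441.4 -374. ] [41.8 61.9] 58.9
changed px frac in driver_a window 0.26416666666666666
```

```bash
python3 - <<'E'
from h import *
d=np.load('/tmp/side0.npz');X=d['X'];g=d['p'].astype(int).max(2)
M=((X[...,2]>.012)&(X[...,2]<.05)&(g<70)&(X[...,1]<-.28)&(X[...,1]>-.55)&(X[...,0]>.33)&(X[...,0]<.6)).astype(np.uint8)
n,l,s,_=cv2.connectedComponentsWithStats(M)
for i in range(1,n):
    if s[i,4]<80: continue
    Q=X[l==i];T=Q[Q[:,2]>.037];r=cv2.minAreaRect((T[:,:2]*1000).astype(np.float32));print(s[i],'top',len(T),np.round(r[0],1),np.round(r[1],1),round(r[2],1))
E
python3 -m handwheel '[{"tx":-0.03,"ty":-0.15,"tz":0,"wx":0,"wy":0,"wz":0.08},{"tx":-0.06,"ty":-0.3,"tz":0,"wx":0,"wy":0,"wz":0.16},{"tx":-0.09,"ty":-0.45,"tz":0,"wx":0,"wy":0,"wz":0.24},{"tx":-0.12,"ty":-0.6,"tz":0,"wx":0,"wy":0,"wz":0.32},{"tx":-0.14,"ty":-0.72,"tz":0,"wx":-0.005,"wy":0,"wz":0.388}]'
python3 - <<'E'
from h import *
print(get_obs()['eef_pos'],plan([.440,-.3664,.012],R=RY(147.8)))
E
```

```text
[215 251  24  20 309] top 150 [ 440.6 -374.8] [43.  63.2] 59.0
time_s: 35.53
eef_pos: [0.4444, -0.3029, 0.1526]
tool_rot: [0.275, 0.961, 0.002, -0.001]
contact_force: [0.2, 0.1, 0.2]
opening: 0.0683
[ 0.44440598 -0.30292702  0.15264638] (array([-0.379, -0.706,  1.755]), array([ 0.003, -0.004,  0.006]))
```

Unmoved. Grasping it.

```bash
python3 -m handwheel '[{"tx":-0.09,"ty":-0.17,"tz":0.1,"wx":0,"wy":-0.004,"wz":0.006},{"tx":-0.19,"ty":-0.35,"tz":0.2,"wx":0,"wy":-0.004,"wz":0.006},{"tx":-0.29,"ty":-0.53,"tz":0.4,"wx":0,"wy":-0.004,"wz":0.006},{"tx":-0.379,"ty":-0.706,"tz":0.6,"wx":0,"wy":-0.004,"wz":0.006},{"tx":-0.379,"ty":-0.706,"tz":0.75,"wx":0,"wy":-0.004,"wz":0.006}]'
python3 -m handwheel '[{"tx":0,"ty":0,"tz":0.2,"wx":0,"wy":0,"wz":0},{"tx":0,"ty":0,"tz":0.4,"wx":0,"wy":0,"wz":0},{"tx":0,"ty":0,"tz":0.6,"wx":0,"wy":0,"wz":0},{"tx":0,"ty":0,"tz":0.8,"wx":0,"wy":0,"wz":0},{"tx":0,"ty":0,"tz":0.99,"wx":0,"wy":0,"wz":0}]'
python3 -m handwheel '[{"tx":0,"ty":0,"tz":0,"wx":0,"wy":0,"wz":0},{"tx":0,"ty":0,"tz":0,"wx":0,"wy":0,"wz":0},{"tx":0,"ty":0,"tz":0,"wx":0,"wy":0,"wz":0},{"tx":0,"ty":0,"tz":0,"wx":0,"wy":0,"wz":0},{"tx":0,"ty":0,"tz":0,"wx":0,"wy":0,"wz":0}]' 0 100
python3 -m handwheel '[{"tx":0,"ty":0,"tz":0,"wx":0,"wy":0,"wz":0},{"tx":0,"ty":0,"tz":0,"wx":0,"wy":0,"wz":0},{"tx":0,"ty":0,"tz":0,"wx":0,"wy":0,"wz":0},{"tx":0,"ty":0,"tz":0,"wx":0,"wy":0,"wz":0},{"tx":0,"ty":0,"tz":0,"wx":0,"wy":0,"wz":0}]'
python3 -m handwheel '[{"tx":0,"ty":0,"tz":-0.2,"wx":0,"wy":0,"wz":0},{"tx":0,"ty":0,"tz":-0.4,"wx":0,"wy":0,"wz":0},{"tx":0,"ty":0,"tz":-0.6,"wx":0,"wy":0,"wz":0},{"tx":0,"ty":0,"tz":-0.8,"wx":0,"wy":0,"wz":0},{"tx":0,"ty":0,"tz":-1,"wx":0,"wy":0,"wz":0}]'
python3 - <<'E'
from held import *
o=get_obs();print(o['contact_force'],o['wrist_torque'])
a=np.radians(3.4);e=np.array([.6353,-.0372]);ax=np.array([np.cos(a),np.sin(a)])
print(plan([*(e-ax*(.1625+.03)),.068],R=RY(183.4)))
E
```

```text
time_s: 35.95
eef_pos: [0.4398, -0.3689, 0.091]
tool_rot: [0.276, 0.961, 0.0, 0.0]
contact_force: [0.0, -0.4, 0.4]
opening: 0.0685
time_s: 36.37
eef_pos: [0.44, -0.3657, 0.0119]
tool_rot: [0.276, 0.961, 0.001, -0.0]
contact_force: [-0.8, -0.9, -0.1]
opening: 0.0682
time_s: 36.78
eef_pos: [0.4407, -0.3669, 0.0142]
tool_rot: [0.276, 0.961, 0.001, 0.001]
contact_force: [-0.8, -0.4, -2.7]
opening: 0.04
time_s: 37.2
eef_pos: [0.4404, -0.3668, 0.0136]
tool_rot: [0.277, 0.961, 0.001, 0.0]
contact_force: [-0.1, 0.1, -3.4]
opening: 0.0404
time_s: 37.62
eef_pos: [0.4402, -0.3668, 0.0941]
tool_rot: [0.277, 0.961, 0.001, 0.0]
contact_force: [-0.1, -0.4, -2.8]
opening: 0.0407
[-0.13099701 -0.39303355 -2.7932329 ] [ 0.04882635  0.14438167 -0.02579881]
(array([2.082, 3.388, 0.333]), array([ 0.002,  0.001, -0.789]))
```

```bash
python3 -m handwheel '[{"tx":0.12,"ty":0.2,"tz":0,"wx":0,"wy":0,"wz":-0.08},{"tx":0.24,"ty":0.4,"tz":0,"wx":0,"wy":0,"wz":-0.16},{"tx":0.36,"ty":0.6,"tz":0,"wx":0,"wy":0,"wz":-0.24},{"tx":0.48,"ty":0.8,"tz":0,"wx":0,"wy":0,"wz":-0.32},{"tx":0.6,"ty":1,"tz":0,"wx":0,"wy":0,"wz":-0.395}]'
python3 -m handwheel '[{"tx":0.04,"ty":0.19,"tz":0,"wx":0,"wy":0,"wz":-0.08},{"tx":0.08,"ty":0.38,"tz":0,"wx":0,"wy":0,"wz":-0.16},{"tx":0.12,"ty":0.57,"tz":0,"wx":0,"wy":0,"wz":-0.24},{"tx":0.16,"ty":0.76,"tz":0,"wx":0,"wy":0,"wz":-0.32},{"tx":0.2,"ty":0.95,"tz":0,"wx":0,"wy":0,"wz":-0.394}]'
python3 -m handwheel '[{"tx":0,"ty":0.18,"tz":0,"wx":0,"wy":0,"wz":0},{"tx":-0.01,"ty":0.36,"tz":0,"wx":0,"wy":0,"wz":0},{"tx":-0.02,"ty":0.54,"tz":0,"wx":0,"wy":0,"wz":0},{"tx":-0.03,"ty":0.72,"tz":0,"wx":0,"wy":0,"wz":0},{"tx":-0.04,"ty":0.92,"tz":0,"wx":0,"wy":0,"wz":0}]'
python3 -m handwheel '[{"tx":0,"ty":0.2,"tz":0.05,"wx":0,"wy":0,"wz":0},{"tx":-0.01,"ty":0.4,"tz":0.1,"wx":0,"wy":0,"wz":0},{"tx":-0.02,"ty":0.6,"tz":0.2,"wx":0,"wy":0,"wz":0},{"tx":-0.04,"ty":0.8,"tz":0.3,"wx":0,"wy":0,"wz":0},{"tx":-0.045,"ty":0.919,"tz":0.32,"wx":0,"wy":0,"wz":0}]'
python3 - <<'E'
from held import *
a=np.radians(3.4);e=np.array([.6353,-.0372]);ax=np.array([np.cos(a),np.sin(a)])
o=get_obs();print(o['eef_pos'],plan([*(e-ax*(.1625+.03)),.068],R=RY(183.4)))
X=cloud(capture('top'))
held(X,3.4,.012,tag='top',z0=.05)
E
```

```text
time_s: 38.03
eef_pos: [0.442, -0.2728, 0.0937]
tool_rot: [0.123, 0.992, 0.001, 0.001]
contact_force: [0.5, 0.4, -3.1]
opening: 0.0405
time_s: 38.45
eef_pos: [0.4454, -0.1953, 0.0938]
tool_rot: [-0.031, 1.0, 0.001, 0.001]
contact_force: [0.3, -0.8, -3.5]
opening: 0.0406
time_s: 38.87
eef_pos: [0.4443, -0.1219, 0.094]
tool_rot: [-0.03, 1.0, 0.001, 0.001]
contact_force: [-0.3, -0.1, -3.7]
opening: 0.0404
time_s: 39.28
eef_pos: [0.4424, -0.0473, 0.0673]
tool_rot: [-0.03, 1.0, 0.001, -0.0]
contact_force: [-0.4, 0.2, -3.0]
opening: 0.0407
[ 0.44240348 -0.04734397  0.06727994] (array([-0.008, -0.016, -0.009]), array([ 0.003, -0.001,  0.001]))
top 0.05 24 y -0.0107 0.0294 mid 0.0094 mean 0.003 ztop 0.3563
top 0.07 38 y -0.0115 0.0116 mid 0.0 mean 0.001 ztop 0.0235
top 0.09 30 y -0.0086 0.0105 mid 0.001 mean 0.0011 ztop 0.0231
top 0.11 36 y -0.0096 0.0098 mid 0.0001 mean 0.0002 ztop 0.0225
top 0.13 40 y -0.0177 0.0194 mid 0.0008 mean 0.0002 ztop 0.0315
top 0.15 46 y -0.018 0.0191 mid 0.0006 mean -0.0002 ztop 0.0307
top 0.17 11 y -0.0117 0.0107 mid -0.0005 mean -0.0011 ztop 0.0193
xmax [0.164 0.164 0.164 0.164 0.164]
```

The pilot reads 2–3 mm high and about 1.5 mm left, so I'll correct that and insert.

```bash
python3 -m handwheel '[{"tx":0,"ty":-0.018,"tz":0.032,"wx":0,"wy":0,"wz":0},{"tx":-0.06,"ty":-0.018,"tz":0.032,"wx":0,"wy":0,"wz":0},{"tx":-0.12,"ty":-0.018,"tz":0.032,"wx":0,"wy":0,"wz":0},{"tx":-0.18,"ty":-0.018,"tz":0.032,"wx":0,"wy":0,"wz":0},{"tx":-0.22,"ty":-0.018,"tz":0.032,"wx":0,"wy":0,"wz":0}]'
python3 - <<'E'
from held import *
o=get_obs();print(o['eef_pos'])
c=capture('top');X=cloud(c);held(X,3.4,.012,tag='top',z0=.05)
d=capture('side');held(cloud(d),3.4,.012,tag='side',z0=.05)
cv2.imwrite('pics/g3.png',cv2.resize(d['pixels'][165:225,225:315],None,fx=7,fy=7,interpolation=cv2.INTER_CUBIC))
E
```

```text
time_s: 39.75
eef_pos: [0.4629, -0.0499, 0.0665]
tool_rot: [-0.029, 1.0, 0.0, 0.002]
contact_force: [-0.1, 0.3, -3.9]
opening: 0.0407
[ 0.462869   -0.04989535  0.06647726]
top 0.05 11 y -0.0068 0.0274 mid 0.0103 mean 0.0035 ztop 0.1879
top 0.07 33 y -0.0077 0.0114 mid 0.0018 mean 0.0018 ztop 0.022
top 0.09 33 y -0.0088 0.0106 mid 0.0009 mean 0.0012 ztop 0.0235
top 0.11 32 y -0.0096 0.0127 mid 0.0016 mean 0.0009 ztop 0.0233
top 0.13 53 y -0.0184 0.0193 mid 0.0005 mean 0.0014 ztop 0.0316
top 0.15 43 y -0.0178 0.019 mid 0.0006 mean 0.0002 ztop 0.0339
top 0.17 6 y -0.0079 0.0107 mid 0.0014 mean 0.0014 ztop 0.0211
xmax [0.162 0.162 0.162 0.162 0.162]
side 0.05 36 y -0.021 0.0299 mid 0.0045 mean -0.003 ztop 0.3482
side 0.07 34 y -0.0191 -0.0008 mid -0.01 mean -0.011 ztop 0.0178
side 0.09 36 y -0.0204 0.0031 mid -0.0086 mean -0.0101 ztop 0.0166
side 0.11 34 y -0.0228 -0.0038 mid -0.0133 mean -0.0123 ztop 0.0176
side 0.13 60 y -0.0296 0.0145 mid -0.0076 mean -0.0127 ztop 0.026
side 0.15 45 y -0.0299 0.0109 mid -0.0095 mean -0.0158 ztop 0.0268
side 0.17 10 y -0.0199 -0.006 mid -0.0129 mean -0.0138 ztop 0.0163
xmax [0.163 0.163 0.164 0.164 0.165]
```

View pics/g3.png

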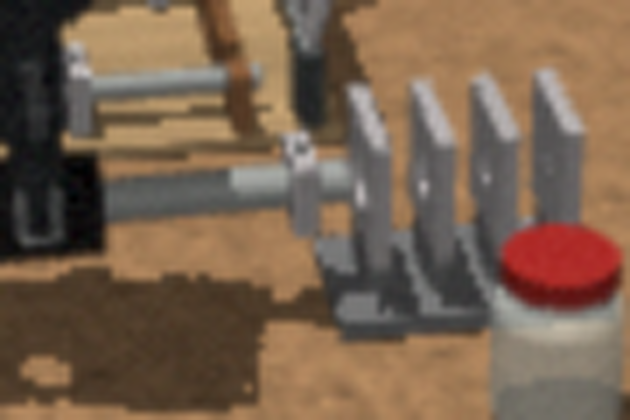

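```bash
python3 -m handwheel '[{"tx":0,"ty":0,"tz":0.025,"wx":0,"wy":0,"wz":0},{"tx":0,"ty":0,"tz":0.025,"wx":0,"wy":0,"wz":0},{"tx":0,"ty":0,"tz":0.025,"wx":0,"wy":0,"wz":0},{"tx":0,"ty":0,"tz":0.025,"wx":0,"wy":0,"wz":0},{"tx":0,"ty":0,"tz":0.025,"wx":0,"wy":0,"wz":0}]'
python3 - <<'E'
from held import *
o=get_obs();e=o['eef_pos'];print(e,'TCP off axis',e[1]-(-.0372-(.6353-e[0])*.0594))
X=cloud(capture('top'));held(X,3.4,.012,tag='top',z0=.05)
E
```

```text
time_s: 40.27
eef_pos: [0.4611, -0.0491, 0.0638]
tool_rot: [-0.03, 1.0, 0.001, 0.001]
contact_force: [0.3, -0.2, -2.8]
opening: 0.0405
[ 0.46112579 -0.04914463  0.06381914] TCP off axis -0.0015986862606799587
top 0.05 11 y -0.0077 0.011 mid 0.0017 mean -0.0004 ztop 0.0219
top 0.07 32 y -0.0085 0.0108 mid 0.0012 mean 0.0016 ztop 0.0221
top 0.09 33 y -0.0094 0.0131 mid 0.0019 mean 0.0014 ztop 0.0211
top 0.11 41 y -0.0107 0.0126 mid 0.001 mean 0.0009 ztop 0.0235
top 0.13 48 y -0.0188 0.0187 mid -0.0 mean -0.0003 ztop 0.0352
top 0.15 39 y -0.0189 0.0184 mid -0.0002 mean 0.0002 ztop 0.0331
top 0.17 11 y -0.0088 0.01 mid 0.0006 mean -0.0002 ztop 0.0208
xmax [0.164 0.164 0.164 0.164 0.165]
```

```bash
python3 -m handwheel '[{"tx":-0.08,"ty":0.005,"tz":0,"wx":0,"wy":0,"wz":0},{"tx":-0.16,"ty":0.008,"tz":0,"wx":0,"wy":0,"wz":0},{"tx":-0.24,"ty":0.008,"tz":0,"wx":0,"wy":0,"wz":0},{"tx":-0.32,"ty":0.008,"tz":0,"wx":0,"wy":0,"wz":0},{"tx":-0.4,"ty":0.008,"tz":0,"wx":0,"wy":0,"wz":0}]'
python3 -m handwheel '[{"tx":-0.06,"ty":0,"tz":0,"wx":0,"wy":0,"wz":0},{"tx":-0.12,"ty":0,"tz":0,"wx":0,"wy":0,"wz":0},{"tx":-0.18,"ty":0,"tz":0,"wx":0,"wy":0,"wz":0},{"tx":-0.24,"ty":0,"tz":0,"wx":0,"wy":0,"wz":0},{"tx":-0.24,"ty":0,"tz":0,"wx":0,"wy":0,"wz":0}]'
```

```text
time_s: 40.73
eef_pos: [0.4933, -0.0466, 0.0638]
tool_rot: [-0.03, 1.0, 0.001, -0.0]
contact_force: [-4.3, -0.6, -1.8]
opening: 0.0405
time_s: 41.15
eef_pos: [0.5053, -0.0457, 0.0614]
tool_rot: [-0.029, 1.0, 0.001, -0.007]
contact_force: [-17.9, -3.7, 4.7]
opening: 0.0406
```

It caught at 34 mm on the second ring, so slightly off-axis. I'll back off a little, measure and retry.

```bash
python3 -m handwheel '[{"tx":0.1,"ty":0,"tz":0,"wx":0,"wy":0,"wz":0},{"tx":0.16,"ty":0,"tz":0,"wx":0,"wy":0,"wz":0},{"tx":0.16,"ty":0,"tz":0,"wx":0,"wy":0,"wz":0},{"tx":0.16,"ty":0,"tz":0,"wx":0,"wy":0,"wz":0},{"tx":0.16,"ty":0,"tz":0,"wx":0,"wy":0,"wz":0}]'
python3 - <<'E'
from held import *
o=get_obs();e=o['eef_pos'];print(e,o['contact_force'],o['wrist_torque'],'TCP off axis',e[1]-(-.0372-(.6353-e[0])*.0594))
c=capture('top');X=cloud(c);held(X,3.4,.012,tag='top',z0=.05)
from fit import gauge
gauge(X)
S=X.reshape(-1,3);a=np.radians(3.4);ax=np.array([np.cos(a),np.sin(a)]);D=S[:,:2]-[.6353,-.0372];x=D@ax;y=D@[-ax[1],ax[0]];z=S[:,2]
# pilot seen between rings 1 and 2, and before ring 1
for lo,hi in ((-.05,-.022),(.012,.032)):
    k=(x>lo)&(x<hi)&(abs(y)<.025)&(z>.06)&(z<.1);print(lo,k.sum(),y[k].min().round(4),y[k].max().round(4),y[k].mean().round(4),np.median(z[k][abs(y[k]-y[k].mean())<.004]).round(4))
E
```

```text
time_s: 41.57
eef_pos: [0.5008, -0.0463, 0.0645]
tool_rot: [-0.03, 1.0, 0.001, 0.002]
contact_force: [-0.4, -0.1, -3.0]
opening: 0.0408
[ 0.50078443 -0.04625465  0.06450246] [-0.40432083 -0.13886832 -3.00718016] [-0.00882102  0.14787913 -0.00863823] TCP off axis -0.001064421117807364
top 0.07 27 y -0.0072 0.0118 mid 0.0023 mean 0.0015 ztop 0.0242
top 0.09 31 y -0.008 0.0113 mid 0.0017 mean 0.0019 ztop 0.0249
top 0.11 46 y -0.0162 0.0208 mid 0.0023 mean 0.0019 ztop 0.0351
top 0.13 74 y -0.0286 0.0275 mid -0.0006 mean 0.0004 ztop 0.0491
top 0.15 45 y -0.0278 0.0271 mid -0.0004 mean 0.0025 ztop 0.0496
top 0.17 6 y -0.0071 0.0113 mid 0.0021 mean 0.002 ztop 0.0248
xmax [0.161 0.162 0.162 0.162 0.163]
gauge 250 [ 0.6354 -0.0377  0.0672] 3.85 0.0003573226539782629 z 0.1104
-0.05 44 -0.0097 0.01 0.0 0.0864
0.012 27 -0.0122 0.0107 -0.0002 0.0843
```

Seen between the rings, the nose is about 2 mm low. Raising it slightly and retrying.

```bash
python3 -m handwheel '[{"tx":0,"ty":0,"tz":-0.006,"wx":0,"wy":-0.018,"wz":0},{"tx":0,"ty":0,"tz":-0.006,"wx":0,"wy":-0.018,"wz":0},{"tx":-0.03,"ty":0,"tz":-0.006,"wx":0,"wy":-0.018,"wz":0},{"tx":-0.06,"ty":0,"tz":-0.006,"wx":0,"wy":-0.018,"wz":0},{"tx":-0.09,"ty":0,"tz":-0.006,"wx":0,"wy":-0.018,"wz":0}]'
python3 -m handwheel '[{"tx":-0.02,"ty":0,"tz":0,"wx":0,"wy":0,"wz":0},{"tx":-0.04,"ty":0,"tz":0,"wx":0,"wy":0,"wz":0},{"tx":-0.06,"ty":0,"tz":0,"wx":0,"wy":0,"wz":0},{"tx":-0.08,"ty":0,"tz":0,"wx":0,"wy":0,"wz":0},{"tx":-0.08,"ty":0,"tz":0,"wx":0,"wy":0,"wz":0}]'
```

```text
time_s: 42.03
eef_pos: [0.5062, -0.0458, 0.0642]
tool_rot: [-0.03, 1.0, 0.001, 0.007]
contact_force: [-4.2, -0.8, -1.7]
opening: 0.0405
time_s: 42.45
eef_pos: [0.5132, -0.0454, 0.0643]
tool_rot: [-0.03, 1.0, 0.001, 0.008]
contact_force: [-2.2, 0.2, -3.5]
opening: 0.0405
```

Through the second ring now.

```bash
python3 -m handwheel '[{"tx":-0.05,"ty":0,"tz":0,"wx":0,"wy":0,"wz":0},{"tx":-0.1,"ty":0,"tz":0,"wx":0,"wy":0,"wz":0},{"tx":-0.15,"ty":0,"tz":0,"wx":0,"wy":0,"wz":0},{"tx":-0.2,"ty":0,"tz":0,"wx":0,"wy":0,"wz":0},{"tx":-0.25,"ty":0,"tz":0,"wx":0,"wy":0,"wz":0}]'
python3 -m handwheel '[{"tx":-0.02,"ty":0,"tz":0,"wx":0,"wy":0,"wz":0},{"tx":-0.04,"ty":0,"tz":0,"wx":0,"wy":0,"wz":0},{"tx":-0.06,"ty":0,"tz":0,"wx":0,"wy":0,"wz":0},{"tx":-0.08,"ty":0,"tz":0,"wx":0,"wy":0,"wz":0},{"tx":-0.08,"ty":0,"tz":0,"wx":0,"wy":0,"wz":0}]'
python3 -m handwheel '[{"tx":-0.01,"ty":0,"tz":0,"wx":0,"wy":0,"wz":0},{"tx":-0.02,"ty":0,"tz":0,"wx":0,"wy":0,"wz":0},{"tx":-0.03,"ty":0,"tz":0,"wx":0,"wy":0,"wz":0},{"tx":-0.03,"ty":0,"tz":0,"wx":0,"wy":0,"wz":0},{"tx":-0.03,"ty":0,"tz":0,"wx":0,"wy":0,"wz":0}]'
```

```text
time_s: 42.87
eef_pos: [0.5336, -0.0443, 0.0648]
tool_rot: [-0.03, 1.0, 0.001, 0.008]
contact_force: [-3.7, -1.2, -2.7]
opening: 0.0408
time_s: 43.28
eef_pos: [0.5392, -0.0439, 0.0648]
tool_rot: [-0.03, 1.0, 0.001, 0.007]
contact_force: [-5.2, -1.7, -2.0]
opening: 0.0402
time_s: 43.7
eef_pos: [0.5392, -0.0438, 0.0643]
tool_rot: [-0.03, 1.0, 0.001, 0.005]
contact_force: [-11.7, -1.9, 2.3]
opening: 0.0407
```

Stopped at 68 mm, so this is the medium driver. On to the middle slot.

```bash
python3 -m handwheel '[{"tx":0.1,"ty":0,"tz":0,"wx":0,"wy":0,"wz":0},{"tx":0.3,"ty":0,"tz":0,"wx":0,"wy":0,"wz":0},{"tx":0.5,"ty":0,"tz":0,"wx":0,"wy":0,"wz":0},{"tx":0.65,"ty":0,"tz":0,"wx":0,"wy":0,"wz":0},{"tx":0.8,"ty":0,"tz":0,"wx":0,"wy":0,"wz":0}]'
python3 -m handwheel '[{"tx":0.15,"ty":0,"tz":0,"wx":0,"wy":0,"wz":0},{"tx":0.3,"ty":0,"tz":0,"wx":0,"wy":0,"wz":0},{"tx":0.45,"ty":0,"tz":0,"wx":0,"wy":0,"wz":0},{"tx":0.5,"ty":0,"tz":0,"wx":0,"wy":0,"wz":0},{"tx":0.5,"ty":0,"tz":0,"wx":0,"wy":0,"wz":0}]'
python3 -m handwheel '[{"tx":0,"ty":0,"tz":-0.2,"wx":0,"wy":0,"wz":0},{"tx":0,"ty":0,"tz":-0.4,"wx":0,"wy":0,"wz":0},{"tx":0,"ty":0.1,"tz":-0.6,"wx":0,"wy":0,"wz":0},{"tx":0,"ty":0.3,"tz":-0.8,"wx":0,"wy":0,"wz":0},{"tx":0,"ty":0.5,"tz":-1,"wx":0,"wy":0,"wz":0}]'
python3 -m handwheel '[{"tx":0,"ty":0.2,"tz":0,"wx":0,"wy":0,"wz":0},{"tx":0,"ty":0.4,"tz":0,"wx":0,"wy":0,"wz":0},{"tx":0,"ty":0.6,"tz":0,"wx":0,"wy":0,"wz":0},{"tx":0,"ty":0.8,"tz":0,"wx":0,"wy":0,"wz":0},{"tx":0,"ty":1,"tz":0,"wx":0,"wy":0,"wz":0}]'
python3 -m handwheel '[{"tx":0,"ty":0.2,"tz":0,"wx":0,"wy":0,"wz":0},{"tx":0,"ty":0.4,"tz":0,"wx":0,"wy":0,"wz":0},{"tx":0,"ty":0.6,"tz":0,"wx":0,"wy":0,"wz":0},{"tx":0,"ty":0.8,"tz":0,"wx":0,"wy":0,"wz":0},{"tx":0,"ty":1,"tz":0,"wx":0,"wy":0,"wz":0}]'
python3 -m handwheel '[{"tx":0,"ty":0.2,"tz":0,"wx":0,"wy":0,"wz":0},{"tx":0,"ty":0.4,"tz":0,"wx":0,"wy":0,"wz":0},{"tx":0,"ty":0.6,"tz":0,"wx":0,"wy":0,"wz":0},{"tx":0,"ty":0.8,"tz":0,"wx":0,"wy":0,"wz":0},{"tx":0,"ty":1,"tz":0,"wx":0,"wy":0,"wz":0}]'
python3 - <<'E'
from held import *
o=get_obs();print(o['contact_force'],o['opening'],plan([.4336,.2358,.085],R=RY(183.2)))
held(cloud(capture('top')),2*np.degrees(-o['tool_rot'][0]),.012,tag='top',z0=.09)
E
```

```text
time_s: 44.12
eef_pos: [0.4784, -0.0475, 0.0645]
tool_rot: [-0.03, 1.0, 0.001, 0.009]
contact_force: [0.7, 0.1, -2.8]
opening: 0.0402
time_s: 44.53
eef_pos: [0.4368, -0.0499, 0.0632]
tool_rot: [-0.029, 1.0, 0.001, 0.008]
contact_force: [0.3, 0.5, -3.6]
opening: 0.0407
time_s: 44.95
eef_pos: [0.4353, -0.0101, 0.1445]
tool_rot: [-0.029, 1.0, 0.001, 0.008]
contact_force: [0.4, -0.3, -3.8]
opening: 0.0406
time_s: 45.37
eef_pos: [0.4305, 0.0707, 0.1439]
tool_rot: [-0.03, 1.0, 0.001, 0.009]
contact_force: [0.2, 0.8, -3.2]
opening: 0.0407
time_s: 45.78
eef_pos: [0.4257, 0.1507, 0.1439]
tool_rot: [-0.03, 1.0, 0.001, 0.008]
contact_force: [0.0, -0.2, -3.4]
opening: 0.0409
time_s: 46.2
eef_pos: [0.4209, 0.2307, 0.144]
tool_rot: [-0.03, 1.0, 0.001, 0.008]
contact_force: [-0.4, 0.4, -3.0]
opening: 0.0406
[-0.41947383  0.39369179 -2.97098571] 0.04061147142989132 (array([-0.15 ,  0.052,  0.74 ]), array([0.003, 0.021, 0.004]))
top 0.05 31 y -0.0299 0.0113 mid -0.0093 mean -0.0038 ztop 0.3636
top 0.07 42 y -0.0114 0.0099 mid -0.0007 mean -0.0017 ztop 0.0253
top 0.09 68 y -0.022 0.0202 mid -0.0009 mean -0.0037 ztop 0.036
top 0.11 36 y -0.0132 0.008 mid -0.0026 mean -0.0032 ztop 0.0252
top 0.13 41 y -0.0143 0.0072 mid -0.0035 mean -0.0038 ztop 0.0264
top 0.15 36 y -0.0113 0.0065 mid -0.0024 mean -0.0031 ztop 0.0265
top 0.17 6 y -0.0122 0.0053 mid -0.0034 mean -0.0035 ztop 0.0242
xmax [0.162 0.162 0.162 0.163 0.163]
```

```bash
python3 -m handwheel '[{"tx":-0.05,"ty":0.02,"tz":0.15,"wx":0,"wy":0,"wz":0},{"tx":-0.1,"ty":0.04,"tz":0.3,"wx":0,"wy":0,"wz":0},{"tx":-0.15,"ty":0.06,"tz":0.45,"wx":0,"wy":0,"wz":0},{"tx":-0.15,"ty":0.06,"tz":0.6,"wx":0,"wy":0,"wz":0},{"tx":-0.15,"ty":0.06,"tz":0.72,"wx":0,"wy":0,"wz":0}]'
python3 -m handwheel '[{"tx":0,"ty":0,"tz":0,"wx":0,"wy":0,"wz":0},{"tx":0,"ty":0,"tz":0,"wx":0,"wy":0,"wz":0},{"tx":0,"ty":0,"tz":0,"wx":0,"wy":0,"wz":0},{"tx":0,"ty":0,"tz":0,"wx":0,"wy":0,"wz":0},{"tx":0,"ty":0,"tz":0,"wx":0,"wy":0,"wz":0}]'
python3 - <<'E'
from held import *
o=get_obs();print(o['eef_pos'])
held(cloud(capture('top')),2*np.degrees(-o['tool_rot'][0]),.012,tag='top',z0=.07)
E
```

```text
time_s: 46.67
eef_pos: [0.4324, 0.2345, 0.0843]
tool_rot: [-0.029, 1.0, 0.0, 0.007]
contact_force: [0.0, -0.9, -3.4]
opening: 0.0404
time_s: 47.08
eef_pos: [0.4335, 0.2353, 0.0872]
tool_rot: [-0.03, 1.0, 0.001, 0.009]
contact_force: [-0.2, -0.2, -2.9]
opening: 0.0406
[0.43353013 0.23531636 0.08717766]
top 0.05 32 y -0.0296 0.0127 mid -0.0085 mean -0.0042 ztop 0.3663
top 0.07 41 y -0.0107 0.0114 mid 0.0004 mean -0.0004 ztop 0.0244
top 0.09 59 y -0.0194 0.0231 mid 0.0019 mean -0.001 ztop 0.036
top 0.11 36 y -0.0093 0.0097 mid 0.0002 mean -0.0002 ztop 0.0265
top 0.13 30 y -0.0094 0.0088 mid -0.0003 mean -0.0009 ztop 0.0271
top 0.15 41 y -0.0109 0.0134 mid 0.0012 mean 0.0001 ztop 0.0274
top 0.17 7 y -0.0096 0.0117 mid 0.001 mean 0.0001 ztop 0.0244
xmax [0.163 0.163 0.163 0.163 0.164]
```

```bash
python3 -m handwheel '[{"tx":0,"ty":-0.01,"tz":0.1,"wx":0,"wy":0.01,"wz":0},{"tx":0,"ty":-0.01,"tz":0.2,"wx":0,"wy":0.01,"wz":0},{"tx":0,"ty":-0.01,"tz":0.3,"wx":0,"wy":0.01,"wz":0},{"tx":0,"ty":-0.01,"tz":0.4,"wx":0,"wy":0.01,"wz":0},{"tx":0,"ty":-0.01,"tz":0.45,"wx":0,"wy":0.01,"wz":0}]'
python3 -m handwheel '[{"tx":0,"ty":0,"tz":0.05,"wx":0,"wy":0,"wz":0},{"tx":0,"ty":0,"tz":0.1,"wx":0,"wy":0,"wz":0},{"tx":0,"ty":0,"tz":0.15,"wx":0,"wy":0,"wz":0},{"tx":0,"ty":0,"tz":0.2,"wx":0,"wy":0,"wz":0},{"tx":0,"ty":0,"tz":0.25,"wx":0,"wy":0,"wz":0}]'
python3 -m handwheel '[{"tx":0,"ty":0,"tz":0.02,"wx":0,"wy":0,"wz":0},{"tx":0,"ty":0,"tz":0.04,"wx":0,"wy":0,"wz":0},{"tx":0,"ty":0,"tz":0.06,"wx":0,"wy":0,"wz":0},{"tx":0,"ty":0,"tz":0.06,"wx":0,"wy":0,"wz":0},{"tx":0,"ty":0,"tz":0.06,"wx":0,"wy":0,"wz":0}]'
```

```text
time_s: 47.55
eef_pos: [0.4322, 0.2337, 0.0483]
tool_rot: [-0.03, 1.0, 0.0, 0.002]
contact_force: [-0.6, -0.8, -3.4]
opening: 0.0405
time_s: 47.97
eef_pos: [0.4339, 0.2345, 0.0301]
tool_rot: [-0.03, 1.0, 0.001, 0.004]
contact_force: [0.1, 0.6, -3.5]
opening: 0.0407
time_s: 48.38
eef_pos: [0.4338, 0.2344, 0.0256]
tool_rot: [-0.03, 1.0, 0.001, 0.004]
contact_force: [0.2, -0.0, -3.1]
opening: 0.0405
```

```bash
python3 -m handwheel '[{"tx":0,"ty":0,"tz":0.01,"wx":0,"wy":0,"wz":0},{"tx":0,"ty":0,"tz":0.02,"wx":0,"wy":0,"wz":0},{"tx":0,"ty":0,"tz":0.03,"wx":0,"wy":0,"wz":0},{"tx":0,"ty":0,"tz":0.03,"wx":0,"wy":0,"wz":0},{"tx":0,"ty":0,"tz":0.03,"wx":0,"wy":0,"wz":0}]'
python3 -m handwheel '[{"tx":0,"ty":0,"tz":0.01,"wx":0,"wy":0,"wz":0},{"tx":0,"ty":0,"tz":0.02,"wx":0,"wy":0,"wz":0},{"tx":0,"ty":0,"tz":0.03,"wx":0,"wy":0,"wz":0},{"tx":0,"ty":0,"tz":0.03,"wx":0,"wy":0,"wz":0},{"tx":0,"ty":0,"tz":0.03,"wx":0,"wy":0,"wz":0}]'
python3 -m handwheel '[{"tx":0,"ty":0,"tz":0.01,"wx":0,"wy":0,"wz":0},{"tx":0,"ty":0,"tz":0.02,"wx":0,"wy":0,"wz":0},{"tx":0,"ty":0,"tz":0.03,"wx":0,"wy":0,"wz":0},{"tx":0,"ty":0,"tz":0.03,"wx":0,"wy":0,"wz":0},{"tx":0,"ty":0,"tz":0.03,"wx":0,"wy":0,"wz":0}]'
```

```text
time_s: 48.8
eef_pos: [0.434, 0.2345, 0.0235]
tool_rot: [-0.03, 1.0, 0.001, 0.004]
contact_force: [-0.6, -0.4, 1.0]
opening: 0.0405
time_s: 49.22
eef_pos: [0.4342, 0.2346, 0.0232]
tool_rot: [-0.03, 1.0, 0.001, 0.004]
contact_force: [-6.0, -4.0, 19.1]
opening: 0.0408
time_s: 49.63
eef_pos: [0.4347, 0.2347, 0.0228]
tool_rot: [-0.03, 1.0, 0.001, 0.004]
contact_force: [-12.3, -7.2, 35.6]
opening: 0.0404
```

Seated: the force rises sharply at 0.023. Releasing, moving clear and inspecting.

```bash
python3 -m handwheel '[{"tx":0,"ty":0,"tz":-0.05,"wx":0,"wy":0,"wz":0},{"tx":0,"ty":0,"tz":-0.05,"wx":0,"wy":0,"wz":0},{"tx":0,"ty":0,"tz":-0.05,"wx":0,"wy":0,"wz":0},{"tx":0,"ty":0,"tz":-0.05,"wx":0,"wy":0,"wz":0},{"tx":0,"ty":0,"tz":-0.05,"wx":0,"wy":0,"wz":0}]' 0.8
python3 -m handwheel '[{"tx":0,"ty":0,"tz":0,"wx":0,"wy":0,"wz":0},{"tx":0,"ty":0,"tz":-0.2,"wx":0,"wy":0,"wz":0},{"tx":0,"ty":0,"tz":-0.4,"wx":0,"wy":0,"wz":0},{"tx":0,"ty":0,"tz":-0.7,"wx":0,"wy":0,"wz":0},{"tx":0,"ty":0,"tz":-1,"wx":0,"wy":0,"wz":0}]'
python3 -m handwheel '[{"tx":0,"ty":-0.2,"tz":-0.2,"wx":0,"wy":0,"wz":0},{"tx":0,"ty":-0.4,"tz":-0.4,"wx":0,"wy":0,"wz":0},{"tx":0,"ty":-0.6,"tz":-0.6,"wx":0,"wy":0,"wz":0},{"tx":0,"ty":-0.8,"tz":-0.8,"wx":0,"wy":0,"wz":0},{"tx":0,"ty":-1,"tz":-1,"wx":0,"wy":0,"wz":0}]' 0
python3 -m handwheel '[{"tx":0,"ty":-0.2,"tz":0,"wx":0,"wy":0,"wz":0},{"tx":0,"ty":-0.4,"tz":0,"wx":0,"wy":0,"wz":0},{"tx":0,"ty":-0.6,"tz":0,"wx":0,"wy":0,"wz":0},{"tx":0,"ty":-0.8,"tz":0,"wx":0,"wy":0,"wz":0},{"tx":0,"ty":-1,"tz":0,"wx":0,"wy":0,"wz":0}]'
python3 -m handwheel '[{"tx":0,"ty":-0.2,"tz":0,"wx":0,"wy":0,"wz":0},{"tx":0,"ty":-0.4,"tz":0,"wx":0,"wy":0,"wz":0},{"tx":0,"ty":-0.6,"tz":0,"wx":0,"wy":0,"wz":0},{"tx":0,"ty":-0.8,"tz":0,"wx":0,"wy":0,"wz":0},{"tx":0,"ty":-1,"tz":0,"wx":0,"wy":0,"wz":0}]'
python3 - <<'E'
from h import *
o=get_obs();print(o['eef_pos'])
a=np.radians(3.0);og=np.array([.535,.241]);ax=np.array([np.cos(a),np.sin(a)]);n=np.array([-ax[1],ax[0]])
im=[]
for v in ('top','side'):
    c=capture(v);X=cloud(c);S=X.reshape(-1,3);D=S[:,:2]-og;x=D@ax;y=D@n;z=S[:,2]
    print(v)
    for nm,yc in (('large',.08),('med',0),('small',-.08)):
        out=[]
        for lo,hi in ((-.13,-.075),(-.05,-.03),(0,.03),(.03,.041),(.055,.066)):
            k=(x>lo)&(x<hi)&(abs(y-yc)<(.015 if v=='top' else .025))&(z>.02)&(z<.08)
            kk=k&(abs(y-yc)<.005)
            out.append((int(k.sum()),round(float(np.nanmedian(y[k])-yc),4) if k.sum() else None,round(float(np.median(z[kk])),4) if kk.sum() else None))
        print(nm,out,'nose xmax',x[(abs(y-yc)<.006)&(z>.025)&(z<.06)&(x<.075)].max().round(4) if v=='top' else '')
    k=(x>.06)&(x<.16)&(abs(y)<.12)&(z>.055)&(z<.2)
    # keeper plane: fit line x(z) per view
    if k.sum()>20:
        p=np.polyfit(z[k],x[k],1);print('keeper n',k.sum(),'x=',p.round(3),'zrange',np.percentile(z[k],[1,50,99]).round(3),'y',np.percentile(y[k],[1,99]).round(3),'x',np.percentile(x[k],[1,50,99]).round(3))
    w=c['pixels'][140:250,155:250] if v=='top' else c['pixels'][115:225,195:290]
    im.append(cv2.resize(w,None,fx=4.2,fy=4.2,interpolation=cv2.INTER_CUBIC))
cv2.imwrite('pics/r3.png',np.hstack(im)[:600,:800])
E
```

```text
time_s: 50.05
eef_pos: [0.4334, 0.2343, 0.0217]
tool_rot: [-0.03, 1.0, 0.001, 0.003]
contact_force: [-0.3, -0.5, -1.1]
opening: 0.0685
time_s: 50.47
eef_pos: [0.432, 0.2337, 0.1019]
tool_rot: [-0.03, 1.0, 0.0, 0.002]
contact_force: [-0.2, -0.2, -0.0]
opening: 0.0686
time_s: 50.88
eef_pos: [0.4369, 0.1535, 0.1825]
tool_rot: [-0.03, 1.0, 0.001, 0.003]
contact_force: [0.1, -0.7, -0.2]
opening: 0.0076
time_s: 51.3
eef_pos: [0.4417, 0.0736, 0.1817]
tool_rot: [-0.03, 1.0, 0.001, 0.004]
contact_force: [0.3, -0.8, 0.3]
opening: -0.0002
time_s: 51.72
eef_pos: [0.4464, -0.0062, 0.1815]
tool_rot: [-0.03, 1.0, 0.001, 0.003]
contact_force: [-0.2, -0.1, 0.5]
opening: -0.0003
[ 0.44643243 -0.00624256  0.18148289]
top
large [(110, -0.0, 0.0516), (39, -0.0012, 0.0453), (64, -0.0024, 0.048), (23, -0.0025, 0.0449), (13, -0.0021, 0.0436)] nose xmax 0.0592
med [(107, 0.0004, 0.0516), (33, -0.0003, 0.0425), (47, -0.001, 0.0415), (18, -0.0003, 0.043), (16, -0.0005, 0.0423)] nose xmax 0.0639
small [(116, 0.0001, 0.0524), (31, 0.0002, 0.0417), (30, 0.0006, 0.0367), (11, 0.0018, 0.0357), (8, -0.0005, 0.0378)] nose xmax 0.0612
keeper n 651 x= [0.328 0.064] zrange [0.056 0.108 0.14 ] y [-0.109  0.109] x [0.081 0.098 0.136]
side
large [(43, -0.015, 0.0491), (25, -0.0125, 0.0384), (38, -0.017, 0.0433), (15, -0.0161, 0.0423), (7, -0.016, 0.0399)] nose xmax 
med [(89, -0.0157, 0.0472), (24, -0.0112, 0.0378), (37, -0.0109, 0.0371), (12, -0.0122, 0.0358), (8, -0.0157, 0.0352)] nose xmax 
small [(108, -0.015, 0.048), (30, -0.0125, 0.0459), (30, -0.0084, 0.033), (8, -0.0069, 0.0337), (4, -0.0136, 0.0334)] nose xmax 
keeper n 322 x= [0.318 0.067] zrange [0.056 0.102 0.134] y [-0.119  0.105] x [0.083 0.098 0.136]
```

View pics/r3.png

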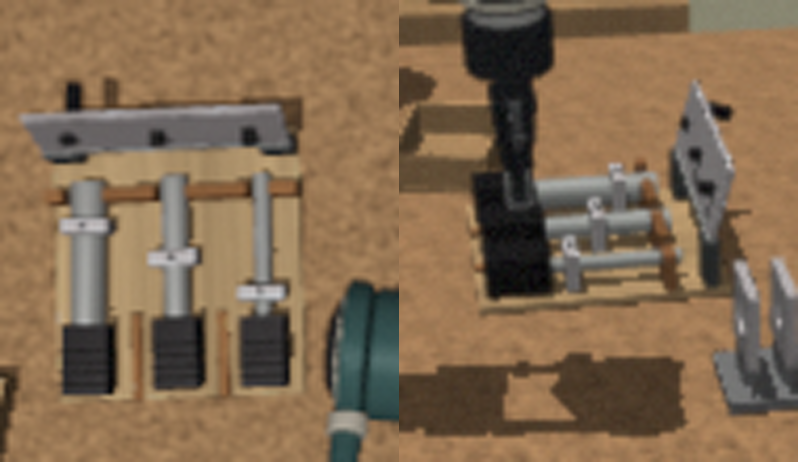

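All three drivers lie level with their collars staggered at the marks. Grip tops read 51.6–52.4 mm (52 expected). Next, going behind the keeper with shut fingers.

```bash
python3 -m handwheel '[{"tx":-0.17,"ty":0.13,"tz":-0.1,"wx":0,"wy":0,"wz":0},{"tx":-0.34,"ty":0.26,"tz":-0.2,"wx":0,"wy":0,"wz":0},{"tx":-0.51,"ty":0.39,"tz":-0.3,"wx":0,"wy":0,"wz":0},{"tx":-0.68,"ty":0.52,"tz":-0.3,"wx":0,"wy":0,"wz":0},{"tx":-0.853,"ty":0.657,"tz":-0.3,"wx":0,"wy":0,"wz":0}]' 0
python3 -m handwheel '[{"tx":-0.17,"ty":0.13,"tz":0,"wx":0,"wy":0,"wz":0},{"tx":-0.34,"ty":0.26,"tz":0,"wx":0,"wy":0,"wz":0},{"tx":-0.51,"ty":0.39,"tz":0,"wx":0,"wy":0,"wz":0},{"tx":-0.68,"ty":0.52,"tz":0,"wx":0,"wy":0,"wz":0},{"tx":-0.853,"ty":0.657,"tz":0,"wx":0,"wy":0,"wz":0}]'
python3 -m handwheel '[{"tx":-0.17,"ty":0.13,"tz":0,"wx":0,"wy":0,"wz":0},{"tx":-0.34,"ty":0.26,"tz":0,"wx":0,"wy":0,"wz":0},{"tx":-0.51,"ty":0.39,"tz":0,"wx":0,"wy":0,"wz":0},{"tx":-0.68,"ty":0.52,"tz":0,"wx":0,"wy":0,"wz":0},{"tx":-0.853,"ty":0.657,"tz":0,"wx":0,"wy":0,"wz":0}]'
python3 -m handwheel '[{"tx":-0.17,"ty":0.13,"tz":0,"wx":0,"wy":0,"wz":0},{"tx":-0.34,"ty":0.26,"tz":0,"wx":0,"wy":0,"wz":0},{"tx":-0.51,"ty":0.39,"tz":0,"wx":0,"wy":0,"wz":0},{"tx":-0.68,"ty":0.52,"tz":0,"wx":0,"wy":0,"wz":0},{"tx":-0.853,"ty":0.657,"tz":0,"wx":0,"wy":0,"wz":0}]'
python3 -m handwheel '[{"tx":0,"ty":0,"tz":0.2,"wx":0,"wy":0,"wz":0},{"tx":0,"ty":0,"tz":0.4,"wx":0,"wy":0,"wz":0},{"tx":0,"ty":0,"tz":0.6,"wx":0,"wy":0,"wz":0},{"tx":0,"ty":0,"tz":0.8,"wx":0,"wy":0,"wz":0},{"tx":0,"ty":0,"tz":1,"wx":0,"wy":0,"wz":0}]'
```

```text
time_s: 52.23
eef_pos: [0.5123, 0.0523, 0.207]
tool_rot: [-0.03, 1.0, 0.001, 0.004]
contact_force: [-0.0, 0.4, 0.6]
opening: -0.0003
time_s: 52.65
eef_pos: [0.5767, 0.109, 0.2065]
tool_rot: [-0.03, 1.0, 0.001, 0.003]
contact_force: [0.1, 0.5, -0.3]
opening: 0.0001
time_s: 53.07
eef_pos: [0.6416, 0.1656, 0.2069]
tool_rot: [-0.03, 1.0, 0.001, 0.003]
contact_force: [-0.0, -0.3, 0.1]
opening: -0.0002
time_s: 53.48
eef_pos: [0.7065, 0.2221, 0.2073]
tool_rot: [-0.03, 1.0, 0.001, 0.003]
contact_force: [0.7, -0.6, -0.2]
opening: -0.0001
time_s: 53.9
eef_pos: [0.7065, 0.2218, 0.1267]
tool_rot: [-0.03, 1.0, 0.001, 0.003]
contact_force: [-0.7, 0.7, 0.0]
opening: -0.0004
```

```bash
python3 -m handwheel '[{"tx":0,"ty":0,"tz":0.1,"wx":0,"wy":0,"wz":0},{"tx":0.1,"ty":0,"tz":0.2,"wx":0,"wy":0,"wz":0},{"tx":0.2,"ty":0,"tz":0.27,"wx":0,"wy":0,"wz":0},{"tx":0.3,"ty":0,"tz":0.27,"wx":0,"wy":0,"wz":0},{"tx":0.4,"ty":0,"tz":0.27,"wx":0,"wy":0,"wz":0}]'
python3 -m handwheel '[{"tx":0.06,"ty":0,"tz":0,"wx":0,"wy":0,"wz":0},{"tx":0.12,"ty":0,"tz":0,"wx":0,"wy":0,"wz":0},{"tx":0.18,"ty":0,"tz":0,"wx":0,"wy":0,"wz":0},{"tx":0.24,"ty":0,"tz":0,"wx":0,"wy":0,"wz":0},{"tx":0.3,"ty":0,"tz":0,"wx":0,"wy":0,"wz":0}]'
python3 -m handwheel '[{"tx":0.06,"ty":0,"tz":0,"wx":0,"wy":0,"wz":0},{"tx":0.12,"ty":0,"tz":0,"wx":0,"wy":0,"wz":0},{"tx":0.18,"ty":0,"tz":0,"wx":0,"wy":0,"wz":0},{"tx":0.24,"ty":0,"tz":0,"wx":0,"wy":0,"wz":0},{"tx":0.3,"ty":0,"tz":0,"wx":0,"wy":0,"wz":0}]'
python3 -m handwheel '[{"tx":0.06,"ty":0,"tz":0,"wx":0,"wy":0,"wz":0},{"tx":0.12,"ty":0,"tz":0,"wx":0,"wy":0,"wz":0},{"tx":0.18,"ty":0,"tz":0,"wx":0,"wy":0,"wz":0},{"tx":0.24,"ty":0,"tz":0,"wx":0,"wy":0,"wz":0},{"tx":0.3,"ty":0,"tz":0,"wx":0,"wy":0,"wz":0}]'
python3 -m handwheel '[{"tx":0.06,"ty":0,"tz":0,"wx":0,"wy":0,"wz":0},{"tx":0.12,"ty":0,"tz":0,"wx":0,"wy":0,"wz":0},{"tx":0.18,"ty":0,"tz":0,"wx":0,"wy":0,"wz":0},{"tx":0.24,"ty":0,"tz":0,"wx":0,"wy":0,"wz":0},{"tx":0.3,"ty":0,"tz":0,"wx":0,"wy":0,"wz":0}]'
```

```text
time_s: 54.32
eef_pos: [0.6743, 0.2191, 0.1062]
tool_rot: [-0.03, 1.0, 0.001, 0.003]
contact_force: [1.0, -0.1, 0.5]
opening: 0.0002
time_s: 54.73
eef_pos: [0.6528, 0.2177, 0.108]
tool_rot: [-0.03, 1.0, 0.001, 0.006]
contact_force: [1.9, -0.2, 2.2]
opening: 0.0001
time_s: 55.15
eef_pos: [0.6271, 0.216, 0.1059]
tool_rot: [-0.03, 1.0, 0.001, 0.004]
contact_force: [3.4, 0.0, -1.6]
opening: -0.0003
time_s: 55.57
eef_pos: [0.6027, 0.2144, 0.1057]
tool_rot: [-0.03, 1.0, 0.001, 0.003]
contact_force: [1.8, 0.3, -0.4]
opening: -0.0001
time_s: 55.98
eef_pos: [0.5788, 0.2131, 0.1057]
tool_rot: [-0.03, 1.0, 0.001, 0.004]
contact_force: [1.2, -0.1, 0.1]
opening: 0.0002
```

The keeper is swinging over at low force. A little farther, then pressing down on its face.

```bash
python3 -m handwheel '[{"tx":0.05,"ty":0,"tz":0,"wx":0,"wy":0,"wz":0},{"tx":0.1,"ty":0,"tz":0,"wx":0,"wy":0,"wz":0},{"tx":0.13,"ty":0,"tz":0.05,"wx":0,"wy":0,"wz":0},{"tx":0.15,"ty":0,"tz":0.1,"wx":0,"wy":0,"wz":0},{"tx":0.15,"ty":0,"tz":0.15,"wx":0,"wy":0,"wz":0}]'
python3 -m handwheel '[{"tx":0,"ty":0,"tz":0.05,"wx":0,"wy":0,"wz":0},{"tx":0,"ty":0,"tz":0.1,"wx":0,"wy":0,"wz":0},{"tx":0,"ty":0,"tz":0.15,"wx":0,"wy":0,"wz":0},{"tx":0,"ty":0,"tz":0.2,"wx":0,"wy":0,"wz":0},{"tx":0,"ty":0,"tz":0.25,"wx":0,"wy":0,"wz":0}]'
python3 -m handwheel '[{"tx":0,"ty":0,"tz":0.02,"wx":0,"wy":0,"wz":0},{"tx":0,"ty":0,"tz":0.04,"wx":0,"wy":0,"wz":0},{"tx":0,"ty":0,"tz":0.06,"wx":0,"wy":0,"wz":0},{"tx":0,"ty":0,"tz":0.08,"wx":0,"wy":0,"wz":0},{"tx":0,"ty":0,"tz":0.08,"wx":0,"wy":0,"wz":0}]'
```

```text
time_s: 56.4
eef_pos: [0.5669, 0.2124, 0.0931]
tool_rot: [-0.03, 1.0, 0.001, 0.003]
contact_force: [0.8, -0.8, 1.0]
opening: 0.0002
time_s: 56.82
eef_pos: [0.5678, 0.2124, 0.0731]
tool_rot: [-0.03, 1.0, 0.001, 0.004]
contact_force: [-1.0, 0.0, 0.3]
opening: 0.0003
time_s: 57.23
eef_pos: [0.5678, 0.2124, 0.067]
tool_rot: [-0.03, 1.0, 0.001, 0.004]
contact_force: [0.5, -0.2, -0.3]
opening: -0.0001
```

```bash
python3 -m handwheel '[{"tx":0,"ty":0,"tz":0.015,"wx":0,"wy":0,"wz":0},{"tx":0,"ty":0,"tz":0.03,"wx":0,"wy":0,"wz":0},{"tx":0,"ty":0,"tz":0.04,"wx":0,"wy":0,"wz":0},{"tx":0,"ty":0,"tz":0.04,"wx":0,"wy":0,"wz":0},{"tx":0,"ty":0,"tz":0.04,"wx":0,"wy":0,"wz":0}]'
python3 -m handwheel '[{"tx":0,"ty":0,"tz":0.015,"wx":0,"wy":0,"wz":0},{"tx":0,"ty":0,"tz":0.03,"wx":0,"wy":0,"wz":0},{"tx":0,"ty":0,"tz":0.03,"wx":0,"wy":0,"wz":0},{"tx":0,"ty":0,"tz":0.03,"wx":0,"wy":0,"wz":0},{"tx":0,"ty":0,"tz":0.03,"wx":0,"wy":0,"wz":0}]'
python3 - <<'E'
from h import *
c=capture('side');d=capture('top')
cv2.imwrite('pics/k1.png',np.hstack([cv2.resize(d['pixels'][140:250,155:250],None,fx=4.2,fy=4.2,interpolation=cv2.INTER_CUBIC),cv2.resize(c['pixels'][115:225,195:290],None,fx=4.2,fy=4.2,interpolation=cv2.INTER_CUBIC)]))
E
```

```text
time_s: 57.65
eef_pos: [0.5679, 0.2125, 0.064]
tool_rot: [-0.03, 1.0, 0.001, 0.004]
contact_force: [0.1, 1.1, -0.5]
opening: -0.0
time_s: 58.07
eef_pos: [0.5681, 0.2125, 0.0635]
tool_rot: [-0.03, 1.0, 0.001, 0.004]
contact_force: [-4.3, -0.8, 10.8]
opening: 0.0001
```

View pics/k1.png

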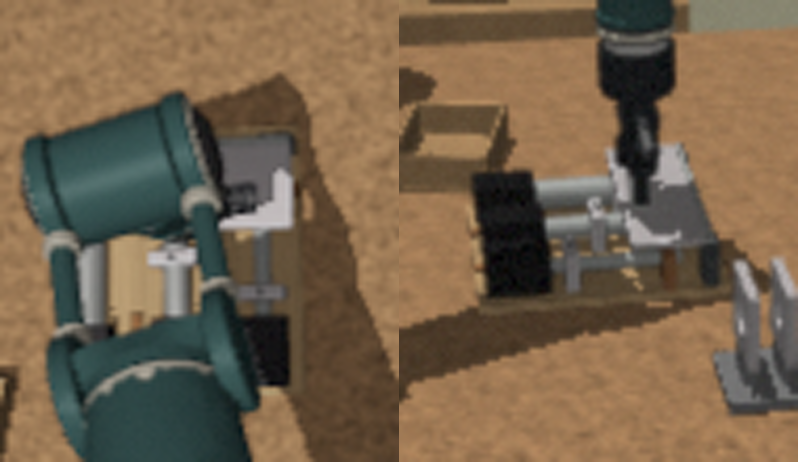

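The keeper is level, with the stop felt at 63.5 mm. One firmer press, then lift clear and check.

```bash
python3 -m handwheel '[{"tx":0,"ty":0,"tz":0.015,"wx":0,"wy":0,"wz":0},{"tx":0,"ty":0,"tz":0.02,"wx":0,"wy":0,"wz":0},{"tx":0,"ty":0,"tz":0.02,"wx":0,"wy":0,"wz":0},{"tx":0,"ty":0,"tz":0.02,"wx":0,"wy":0,"wz":0},{"tx":0,"ty":0,"tz":0.02,"wx":0,"wy":0,"wz":0}]'
python3 -m handwheel '[{"tx":0,"ty":0,"tz":-0.1,"wx":0,"wy":0,"wz":0},{"tx":0,"ty":0,"tz":-0.3,"wx":0,"wy":0,"wz":0},{"tx":0,"ty":0,"tz":-0.5,"wx":0,"wy":0,"wz":0},{"tx":0,"ty":0,"tz":-0.75,"wx":0,"wy":0,"wz":0},{"tx":0,"ty":0,"tz":-1,"wx":0,"wy":0,"wz":0}]'
python3 -m handwheel '[{"tx":0.1,"ty":-0.2,"tz":-0.2,"wx":0,"wy":0,"wz":0},{"tx":0.2,"ty":-0.4,"tz":-0.4,"wx":0,"wy":0,"wz":0},{"tx":0.3,"ty":-0.6,"tz":-0.6,"wx":0,"wy":0,"wz":0},{"tx":0.4,"ty":-0.8,"tz":-0.8,"wx":0,"wy":0,"wz":0},{"tx":0.5,"ty":-1,"tz":-0.8,"wx":0,"wy":0,"wz":0}]'
python3 -m handwheel '[{"tx":0.1,"ty":-0.2,"tz":0,"wx":0,"wy":0,"wz":0},{"tx":0.2,"ty":-0.4,"tz":0,"wx":0,"wy":0,"wz":0},{"tx":0.3,"ty":-0.6,"tz":0,"wx":0,"wy":0,"wz":0},{"tx":0.4,"ty":-0.8,"tz":0,"wx":0,"wy":0,"wz":0},{"tx":0.5,"ty":-1,"tz":0,"wx":0,"wy":0,"wz":0}]'
python3 -m handwheel '[{"tx":0,"ty":-0.2,"tz":0,"wx":0,"wy":0,"wz":0},{"tx":0,"ty":-0.4,"tz":0,"wx":0,"wy":0,"wz":0},{"tx":0,"ty":-0.6,"tz":0,"wx":0,"wy":0,"wz":0},{"tx":0,"ty":-0.8,"tz":0,"wx":0,"wy":0,"wz":0},{"tx":0,"ty":-1,"tz":0,"wx":0,"wy":0,"wz":0}]'
python3 -m handwheel '[{"tx":0,"ty":-0.2,"tz":0,"wx":0,"wy":0,"wz":0},{"tx":0,"ty":-0.4,"tz":0,"wx":0,"wy":0,"wz":0},{"tx":0,"ty":-0.5,"tz":0,"wx":0,"wy":0,"wz":0},{"tx":0,"ty":-0.5,"tz":0,"wx":0,"wy":0,"wz":0},{"tx":0,"ty":-0.5,"tz":0,"wx":0,"wy":0,"wz":0}]'
python3 - <<'E'
from h import *
a=np.radians(3.0);og=np.array([.535,.241]);ax=np.array([np.cos(a),np.sin(a)]);n=np.array([-ax[1],ax[0]])
ims=[]
for v in ('top','side'):
    c=capture(v);S=cloud(c).reshape(-1,3);D=S[:,:2]-og;x=D@ax;y=D@n;z=S[:,2]
    k=(x>.012)&(x<.085)&(abs(y)<.1)&(z>.05)&(z<.08)&~((abs(y-.07)<.03));p=np.polyfit(x[k],z[k],1);print(v,'keeper n',k.sum(),'slope',p[0].round(3),'z@hinge',np.polyval(p,.087).round(4),'z@edge',np.polyval(p,.009).round(4))
    if v=='top':
        for nm,yc in (('large',.08),('med',0),('small',-.08)):
            k=(x>-.145)&(x<-.04)&(abs(y-yc)<.015)&(z>.046)&(z<.06)
            g=k&(x<-.075);print(nm,'grip y',(np.median(y[g])-yc).round(4),'z',np.median(z[g]).round(4),'x',x[g].min().round(4))
            q=(x>-.065)&(x<.006)&(abs(y-yc)<.024)&(z>.0495)&(z<.06)&(abs(y-yc)>(.009 if yc<=0 else .002));
            if q.sum(): print('  collar mid x',np.median(x[q]).round(4),q.sum(),'value',(.0625-np.median(x[q])-.021).round(4))
    w=c['pixels'][140:250,155:250] if v=='top' else c['pixels'][115:225,195:290]
    ims.append(cv2.resize(w,None,fx=4.2,fy=4.2,interpolation=cv2.INTER_CUBIC))
cv2.imwrite('pics/f.png',np.hstack(ims))
E
```

```text
time_s: 58.58
eef_pos: [0.5681, 0.2126, 0.0634]
tool_rot: [-0.03, 1.0, 0.001, 0.004]
contact_force: [-7.5, -3.3, 18.7]
opening: 0.0002
time_s: 59.0
eef_pos: [0.5669, 0.2122, 0.1404]
tool_rot: [-0.03, 1.0, 0.001, 0.003]
contact_force: [-0.4, 0.6, -0.4]
opening: 0.0
time_s: 59.42
eef_pos: [0.5336, 0.1298, 0.2077]
tool_rot: [-0.03, 1.0, 0.001, 0.007]
contact_force: [0.7, 0.2, 0.4]
opening: -0.0003
time_s: 59.83
eef_pos: [0.496, 0.047, 0.2033]
tool_rot: [-0.03, 1.0, 0.001, 0.004]
contact_force: [0.2, -0.6, -0.9]
opening: 0.0
time_s: 60.25
eef_pos: [0.5011, -0.0329, 0.2032]
tool_rot: [-0.03, 1.0, 0.001, 0.004]
contact_force: [0.0, 0.9, -0.5]
opening: -0.0
time_s: 60.67
eef_pos: [0.5035, -0.072, 0.203]
tool_rot: [-0.029, 1.0, 0.001, 0.004]
contact_force: [-0.3, 1.1, -0.4]
opening: -0.0002
top keeper n 715 slope -0.002 z@hinge 0.0633 z@edge 0.0634
large grip y 0.0004 z 0.0525 x -0.1318
  collar mid x -0.0255 6 value 0.067
med grip y 0.0 z 0.0523 x -0.1308
  collar mid x -0.0128 18 value 0.0543
small grip y 0.0002 z 0.0514 x -0.13
  collar mid x -0.0447 16 value 0.0862
side keeper n 251 slope -0.012 z@hinge 0.0588 z@edge 0.0597
```

View pics/f.png

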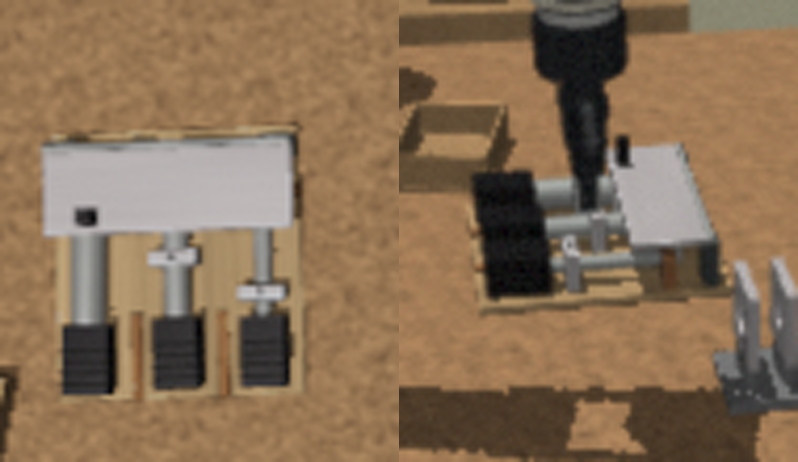

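```bash
python3 -c "
from rig import sign_off; print(sign_off())"
```

```text
the job is handed in; nothing more can be done
None
```

All three drivers are gauged and lie in their own slots, the keeper is shut over their noses, and the job is handed in. No verdict is reported at hand-in.

| Driver | Ring stop | Slot | Collar mark, measured (wanted) |
|---|---|---|---|
| driver_b | 34 mm | large | about 18 mm (20 mm), rough |
| driver_a | 68 mm | medium | 54 mm (54 mm) |
| driver_c | 102 mm | small | 86 mm (88 mm) |

- **Gauging:** driver_a caught briefly on the rim of the second ring because its nose was about 2 mm low. I backed off, raised the nose and it then went through to its proper stop.
- **Seating:** I felt each driver bottom out in its slot (15–36 N). The last top picture puts the grip tops at 51–53 mm (52 mm expected), less than 1 mm off sideways and within about 3 mm lengthwise.
- **Keeper:** it was pushed down to a firm stop, and its top face reads level at 63 mm from the top camera. The side camera reads 59–60 mm, also nearly level; it read low elsewhere too.
- **Not fully checked:** driver_b's collar is now under the keeper. Its mark comes only from a rough reading (good to about 4 mm) of a picture taken before shutting, because the final automatic measurement of it was not usable.
- **Finish:** about 61 s used. The arm ended clear of everything and touched neither the jar nor the tray.

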